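# Tip a flush glaze tile out of its tray and set it on the easel

## Task

The glaze test tile lies flush in the wooden tray. Press its bare clay foot end fully down so that the glazed end tips up, take hold of the raised tile and set it on the small sloping easel: foot end on the ledge, glazed face outward, back flat against the rest and centred on it. Lower it onto the easel before you let go, and leave the white pot, the clay ball between tray and easel, and the grey bowl where they stand.

Things in the scene. Friction and masses are not known exactly. Their poses are not given: they have to be found in the camera images.
- tile_mid (a point): Centre (half-way up) of the loose glaze test tile, 130 x 56 x 12 mm (x, y, z), 170 g. +x runs along it from the bare terracotta foot end (x = -65 mm) to the glazed end (+65 mm; blue, one white band); +z points out of the glazed face. It starts level with the tray's top, 2 mm clear of the recess at the sides and glazed end, 17 mm at the foot end. Grasp it across its width.
- tile_foot (a point): Point to press: on the tile's upper face, 15 mm from the foot end (50 mm from the tile's centre), marked with a dark brown disc of 18 mm. Axes as tile_mid.
- tray: Fixed wooden tray 185 x 104 x 48 mm high, origin on its underside below the tile's start place. +x as the tile's at the start. Its recess (149 x 60 mm, x = -82 to +67 mm) has walls 18 to 22 mm thick and a floor 6 mm up. Under the tile is the pivoted plate of joint rocker, 5 mm thick, with a lip 8 mm high behind the tile's foot end.
- rocker (a joint): Tilt of the plate under the tile, rad: 0 = tile flush, 0.436 (25 degrees) = stop, glazed end up. Pivot along the tray's y at x = -15, z = 30 mm of the tray. It takes about 4 N at tile_foot and stays by friction where it is left, carrying the tile. At the stop tile_foot is some 16 mm lower, and 15 mm from the glazed end the tile's underside is about 15 mm above the tray's top.
- easel_seat (a point): Where tile_mid belongs on the fixed wooden easel, with its axes along these. The rest slopes at 45 degrees, facing the robot: +x up the slope, +z square out of the rest, +y across. The rest is a board 36 mm wide, 150 mm long, its surface 6 mm behind this point; a ledge 84 mm wide crosses its foot at x = -65 mm, standing 18 mm out of the rest. Base 170 x 100 mm.
- white_pot: Small white plastic pot, about 70 mm wide and 40 mm high, origin at the centre of its underside. A bystander.
- clay_ball: Lump of grey-brown clay, 58 mm wide and 37 mm high, origin under its centre. It lies between tray and easel. A bystander.
- slip_bowl: Grey stoneware bowl, 124 mm wide and 50 mm high, origin under its centre. A bystander.
Not all that is in view belongs to the job. Leave any turquoise look-alike of the part that bears tile_mid alone.

How it is judged:
By the outcome, as a careful person would: the job done as asked, in the order asked, and still so for the second after the job is handed in, with the robot touching nothing.
It also fails if it takes over 59 s, if anything falls off the work surface, if the arm or the gripper's body presses on something with over 40 N, if the wrist force passes 120 N, or if a joint passes its speed limit or range.

## Robot

A 6-joint arm with a two-finger parallel gripper is mounted at the origin on a cart in front of the work surface, level with it; the furniture and walls round the work are solid. World frame = base frame: x ahead of the robot, y to its left, z up, the work surface at z = 0. Lengths are in mm, angles in rad, forces in N, time in s.
With the tool pointing down it reaches from about 350 to 775 mm from the base axis. Payload 7.3 kg.
Tool frame: the origin (TCP) lies at the centre of the arm's flange, where the gripper is bolted on; the fingertips stand 178 mm ahead of it and the grasp point (between the pads) lies 159 mm ahead of it; z points along the fingers, y is the direction in which the jaws open and shut (so a half turn about z gives the same grasp; the last joint's range is limited). The gripper opens to 92 mm and grips with 3 to 60 N. Pads are 19 mm wide; open, the fingers measure 130 mm over their backs; the gripper's body (75 mm by 190 mm) begins 47 mm behind the grasp point.
Start: joints at [1.198, 0.342, 1.524, -0, 1.275, -0.146], TCP at [118.029, 511.563, 404.741] pointing down, gripper open.
Joint ranges: [-2.53, 2.53], [-0.77, 2.02], [0.04, 2.7], [-1, 4.14], [0.28, 2.66], [-3.11, 3.11]. Speed limits (rad/s): [2.57, 2.57, 3.14, 3.14, 3.14, 3.14].

## Interface

Orientations are given as [roll, pitch, yaw] about the fixed x, y, z axes, in that order (R = Rz(yaw) Ry(pitch) Rx(roll)).
In Python, from plant import status, viewer, ticket gives the robot as it stands.
- The arm moves only by the tool play_rows, never from a script. Its argument "commands" is a list of rows, each an object with "offset": the shift along the tool's x, y, z in m, a list of three; "twist": the turn about the tool's z in degrees. A call has 1 to 5 rows; each row shifts and turns the commanded pose from where the row before left it, along the tool's axes as they then stand; what a row does not reach is not made up. A row lasts 1/10 s, in which the tool goes at most 50 mm and 8.59 degrees, less where a joint would pass 70% of its speed; a pose out of reach is approached as far as the arm can. A call with a gripper value outside its range is refused whole. "jaw" is the closure in counts, from 0 (fully open) to 255 (shut), set as the call begins (left out, the last holds). The fingers move at their own pace and stop on an object; the grip force is fixed at half the most. Time passes only in rows, so rows that do not move let the fingers close. It gives the time, the measured TCP pose, the force and the opening at its end, in the units of the state.
- status.get_obs(): the state, without advancing time (a new reading comes with each control period).
- viewer.capture(name): name is "scene" or "top" or "wrist"; returns the picture (480x640x3 uint8, red, green, blue); there is no depth.
- viewer.camera_params(name): a dict with "fov_y" (degrees; the focal length in pixels is half the picture's height over the tangent of half this angle, whatever the lens; pixels are square), "cx", "cy" (the principal point, pixels), "D" ([k1, k2, p1, p2, k3] as OpenCV has them; the pictures are not rectified), "rvec" (rotation vector, rad) and "tvec" (3), from world to camera coordinates, as OpenCV has them; the wrist camera has in their place "T_tool_cam" (4x4, takes a point from camera to tool coordinates, whose origin is the TCP and whose axes are the flange's). Camera axes: x right, y down, z forward; pixel columns grow to the right and rows downward; lengths in mm; the calibration is good to about 2 mm. A picture is of the moment at which its call begins: read the wrist's pose just before it. camera_params takes no time and is no camera call.
- ticket.close_job(): hands the job in, once; it reports no verdict.
The state is a dict: "time": time; "joint_positions": joint angles; "dq": joint speeds; "tau": joint torques, N m; "tool_pos": TCP position; "tcp_rot": TCP orientation; "contact_force": force on the tool from outside, world axes, zero at the start; "moment": the same for the moment, N m; "grip_width": finger opening in mm.
Only numpy, scipy, OpenCV 4.12 (cv2) and the standard library are available. Lean on these libraries where they do the work, as an engineer would, in place of code of your own. Each camera call takes 0.05 s, during which the arm holds its last target.

## Working session

There is one attempt and no reset: what is moved stays moved. The work goes in short steps, Python scripts to look and compute and a tool call to move; the robot and the scene stay as the last step left them, time stands still between calls to the robot, and variables do not carry over. Pictures are saved under pics/ and viewed, and the job is handed in when it is done.

Besides the shell and the picture viewer there is one more tool, called after "Request:" by a JSON object that holds its "name" and its "arguments". play_rows: Moves the arm, as the interface text tells. Its arguments: {"type":"object","properties":{"commands":{"type":"array"},"jaw":{"type":"number"}},"required":["commands"]}

```bash
ls; mkdir -p pics
python3 - <<'E'
from plant import status, viewer
import cv2
print(status.get_obs())
for n in ["scene","top","wrist"]:
    print(n,viewer.camera_params(n))
    cv2.imwrite(f"pics/{n}0.png",viewer.capture(n)[:,:,::-1])
E
```

```text
pics
{'time': 0.0, 'joint_positions': array([ 1.19803269e+00,  3.42738664e-01,  1.52498706e+00,  1.70263662e-05,
        1.27538108e+00, -1.46019750e-01]), 'dq': array([-0.00240649, -0.00037735,  0.00151447,  0.0021457 ,  0.00014159,
       -0.00012598]), 'tau': array([-2.66497394e-03, -4.31242275e+01, -2.44206047e+01,  7.15786382e-02,
        5.60402346e-02, -8.17010391e-05]), 'tool_pos': array([117.96476036, 511.45118459, 404.04693008]), 'tcp_rot': array([-3.14009698e+00, -2.36419937e-04,  2.91484363e+00]), 'contact_force': array([-0.1774633 ,  0.33505627,  0.14991227]), 'moment': array([-0.02282305,  0.00053936, -0.02958196]), 'grip_width': 91.81301059886833}
scene {'fov_y': 44.14273330537451, 'cx': 321.4293020756698, 'cy': 246.5159525432189, 'D': array([-0.16664941,  0.        ,  0.        ,  0.        ,  0.        ]), 'rvec': array([ 0.85329974, -2.60788544,  0.97837701]), 'tvec': array([ 401.49495312,  341.37478036, 1692.31316296])}
top {'fov_y': 52.69269838056458, 'cx': 319.3697893787879, 'cy': 235.08641654672545, 'D': array([-0.03800714,  0.        ,  0.        ,  0.        ,  0.        ]), 'rvec': array([ 2.16189485, -2.15230716,  0.09109289]), 'tvec': array([ -98.76912203,  576.84566029, 1296.57995527])}
wrist {'fov_y': 59.50341347882044, 'cx': 322.69639927178105, 'cy': 236.9008806457301, 'D': array([-0.04084338,  0.        ,  0.        ,  0.        ,  0.        ]), 'T_tool_cam': array([[-1.33483801e-03, -9.50471640e-01, -3.10808430e-01,
         8.41568283e+01],
       [ 9.99998376e-01, -8.92356273e-04, -1.56584077e-03,
         3.04810716e-01],
       [ 1.21093539e-03, -3.10810015e-01,  9.50471287e-01,
         2.04490436e+01],
       [ 0.00000000e+00,  0.00000000e+00,  0.00000000e+00,
         1.00000000e+00]])}
```

View pics/scene0.png

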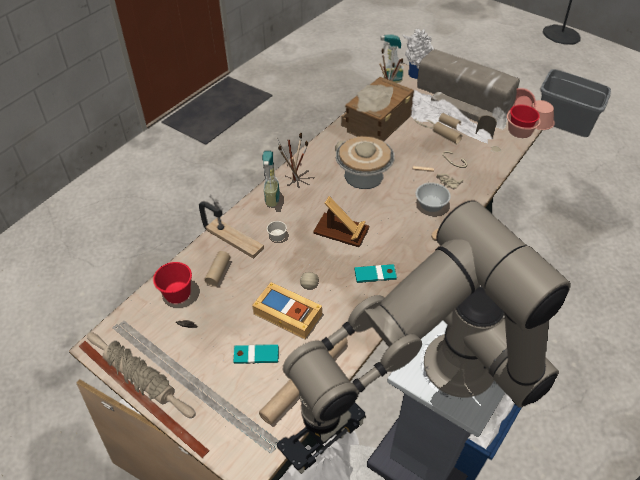

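View pics/top0.png

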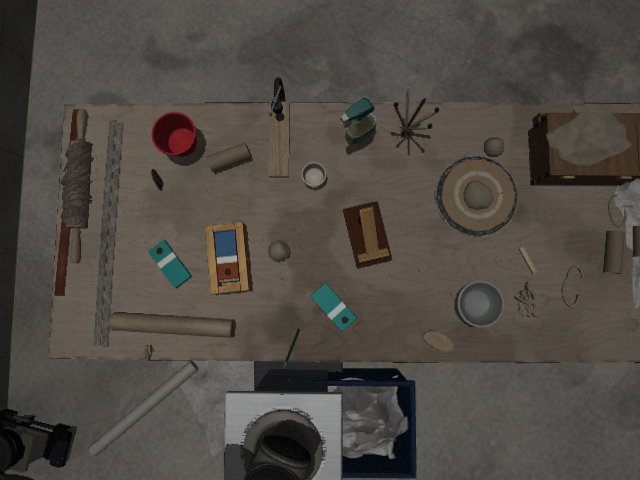

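View pics/wrist0.png

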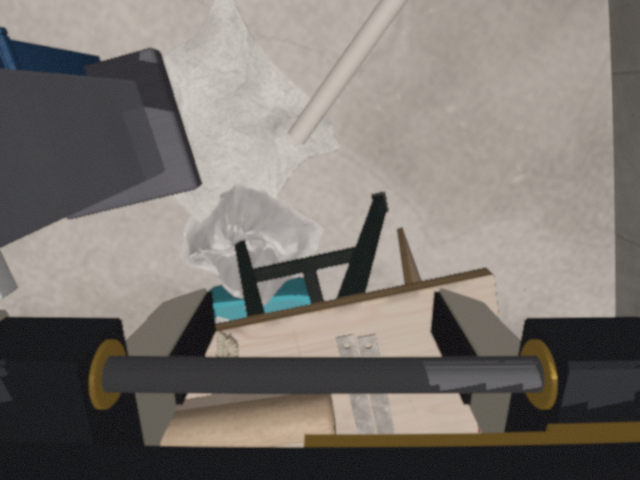

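The scene view shows the tray at about (288,308) with the foot end towards the robot, and the easel at (342,222). In the top view the tray is at (228,258), the clay ball at (279,250), the easel at (368,235), the pot at (314,175) and the bowl at (480,303). The two turquoise look-alikes stay untouched.

```bash
cat > h.py <<'E'
import numpy as np, cv2
from plant import status, viewer
from scipy.spatial.transform import Rotation as Ro
def cam(n, obs=None):
    p=viewer.camera_params(n); f=240/np.tan(np.radians(p['fov_y'])/2)
    K=np.array([[f,0,p['cx']],[0,f,p['cy']],[0,0,1]])
    if n!='wrist':
        R=cv2.Rodrigues(p['rvec'])[0]; t=p['tvec']
        return K,p['D'],R,t
    o=obs; Rt=Ro.from_euler('xyz',o['tcp_rot']).as_matrix()
    T=p['T_tool_cam']; Rw=Rt@T[:3,:3]; c=Rt@T[:3,3]+o['tool_pos']
    return K,p['D'],Rw.T,-Rw.T@c
def ray(C,uv):
    K,D,R,t=C
    n=cv2.undistortPoints(np.array(uv,float).reshape(-1,1,2),K,D).reshape(-1,2)
    d=np.c_[n,np.ones(len(n))]@R
    return -R.T@t, d/np.linalg.norm(d,axis=1)[:,None]
def onz(C,uv,z):
    c,d=ray(C,uv); return c+d*((z-c[2])/d[:,2])[:,None]
def tri(obs):  # list of (C,uv)
    A=np.zeros((3,3));b=np.zeros(3);L=[]
    for C,uv in obs:
        c,d=ray(C,[uv]); P=np.eye(3)-np.outer(d[0],d[0]);A+=P;b+=P@c;L.append((c,P))
    x=np.linalg.solve(A,b); return x,[float(np.linalg.norm(P@(x-c))) for c,P in L]
def proj(C,X):
    K,D,R,t=C
    return cv2.projectPoints(np.array(X,float).reshape(-1,3),R,t,K,D)[0].reshape(-1,2)
def shot(n,name):
    o=status.get_obs(); im=viewer.capture(n)
    cv2.imwrite(f'pics/{name}.png',im[:,:,::-1]); np.savez(f'pics/{name}.npz',pos=o['tool_pos'],rot=o['tcp_rot'])
    return o,im
def wcam(name):
    z=np.load(f'pics/{name}.npz'); return cam('wrist',dict(tool_pos=z['pos'],tcp_rot=z['rot']))
E
python3 - <<'E'
from h import *
C=cam('top')
print(onz(C,[(228,258),(228,272),(227,230)],48).round(), onz(C,[(279,250)],20).round(), onz(C,[(346,206),(383,202),(390,262),(356,267)],10).round(),onz(C,[(314,175),(480,303)],40).round(),onz(C,[(170,263),(333,307)],10).round())
im=cv2.imread('pics/top0.png')[190:310,190:410]; cv2.imwrite('pics/topz.png',cv2.resize(im,None,fx=3.6,fy=3.6,interpolation=cv2.INTER_CUBIC))
E
```

```text
[[512. 150.  48.]
 [475. 149.  48.]
 [588. 154.  48.]] [[537.  15.  20.]] [[ 661. -170.   10.]
 [ 673. -273.   10.]
 [ 505. -291.   10.]
 [ 491. -197.   10.]] [[ 742.  -81.   40.]
 [ 395. -526.   40.]] [[ 500.  320.   10.]
 [ 382. -134.   10.]]
```

View pics/topz.png

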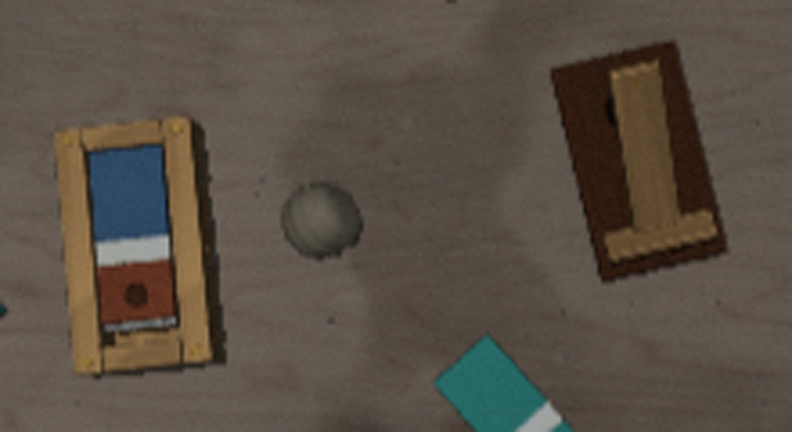

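Request:
{"name": "play_rows", "arguments": {"commands": [{"offset": [-0.041,-0.024,0],"twist": 0},{"offset": [-0.041,-0.024,0],"twist": 0},{"offset": [-0.041,-0.024,0],"twist": 0},{"offset": [-0.041,-0.024,0],"twist": 0},{"offset": [-0.041,-0.024,0],"twist": 0}]}}

```text
time: 0.65
tool_pos: [291.7, 347.0, 404.7]
tcp_rot: [3.142, -0.0, 2.915]
contact_force: [1.3, -0.4, 0.0]
grip_width: 91.7
```

Request:
{"name": "play_rows", "arguments": {"commands": [{"offset": [-0.041,-0.024,0],"twist": 0},{"offset": [-0.041,-0.024,0],"twist": 0},{"offset": [-0.041,-0.024,0],"twist": 0},{"offset": [-0.041,-0.024,0],"twist": 0},{"offset": [-0.041,-0.024,0],"twist": 0}]}}

```text
time: 1.15
tool_pos: [464.7, 183.8, 404.6]
tcp_rot: [3.141, -0.0, 2.915]
contact_force: [0.3, 0.3, -0.1]
grip_width: 91.6
```

Request:
{"name": "play_rows", "arguments": {"commands": [{"offset": [-0.041,-0.024,0],"twist": 0},{"offset": [0,0,0],"twist": -8},{"offset": [0,0,0],"twist": -8},{"offset": [0,0,0],"twist": 0},{"offset": [0,0,0],"twist": 0}]}}

```text
time: 1.65
tool_pos: [498.0, 153.0, 404.5]
tcp_rot: [3.141, -0.0, -3.093]
contact_force: [-0.1, -0.2, -0.1]
grip_width: 91.8
```

Run:
```python
from h import *
o,im=shot('wrist','w1'); print(o['tool_pos'],o['tcp_rot'],o['time'],o['joint_positions'],o['contact_force'])
```

```text
[498.00383311 152.99019963 404.53695809] [ 3.14149771e+00 -4.44332472e-04 -3.09275896e+00] 1.65 [ 1.50838246e-01  3.34919573e-01  1.53516986e+00  1.46170167e-04
  1.27193558e+00 -1.46883482e+00] [-0.13546981 -0.18191627 -0.06182468]
```

View pics/w1.png

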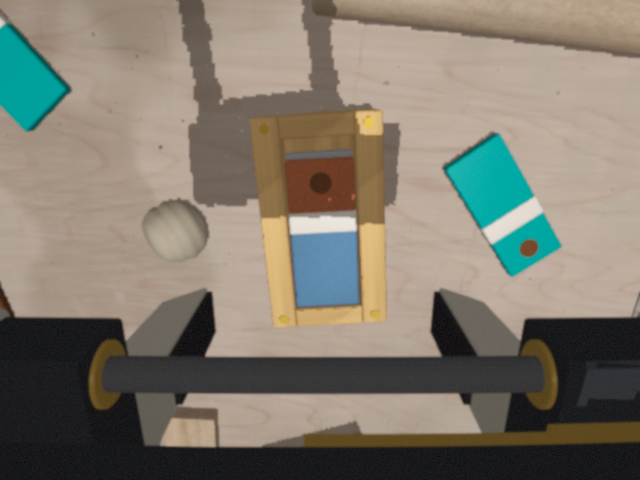

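Wrist view: the tray runs from (255,115) to (385,325). The brown disc is at (320,183), foot end up in the picture, glazed end at row 305. I'm moving for a second view.

Request:
{"name": "play_rows", "arguments": {"commands": [{"offset": [0.045,0,0.02],"twist": 0},{"offset": [0.045,0,0.02],"twist": 0},{"offset": [0,0,0],"twist": 0},{"offset": [0,0,0],"twist": 0}]}}

```text
time: 2.1
tool_pos: [407.1, 148.5, 364.6]
tcp_rot: [-3.142, -0.001, -3.09]
contact_force: [1.0, 0.1, 0.8]
grip_width: 92.1
```

```bash
cat > seg.py <<'E'
from h import *
def tilepts(im,rgb=True):
    hsv=cv2.cvtColor(im,cv2.COLOR_RGB2HSV)
    blue=cv2.inRange(hsv,(100,90,60),(118,255,255))
    terra=cv2.inRange(hsv,(0,110,40),(11,255,200))
    def big(m):
        m=cv2.morphologyEx(m,cv2.MORPH_CLOSE,np.ones((3,3)))
        c=cv2.findContours(m,0,2)[0]; return sorted(c,key=cv2.contourArea)[::-1]
    return big(blue),big(terra)
E
python3 - <<'E'
from seg import *
o,im=shot('wrist','w2'); print(o['tool_pos'],o['tcp_rot'])
for n in ['w1','w2']:
    im=cv2.imread(f'pics/{n}.png')[:,:,::-1].copy()
    b,t=tilepts(im)
    for k,cs in (('b',b),('t',t)):
        for c in cs[:2]: print(n,k,cv2.contourArea(c),cv2.minAreaRect(c),cv2.boxPoints(cv2.minAreaRect(c)).round(1).tolist())
E
```

```text
[407.13891938 148.48541536 364.64038047] [-3.14157198e+00 -6.04760029e-04 -3.08996206e+00]
w1 b 4325.0 ((325.2955322265625, 268.91021728515625), (70.56185913085938, 64.51940155029297), 87.1375961303711) [[291.29998779296875, 235.3000030517578], [355.79998779296875, 232.10000610351562], [359.29998779296875, 302.5], [294.79998779296875, 305.79998779296875]]
w1 t 3419.5 ((320.1722717285156, 184.6015625), (52.69651794433594, 67.95077514648438), 86.8201675415039) [[284.79998779296875, 160.1999969482422], [352.6000061035156, 156.39999389648438], [355.6000061035156, 209.0], [287.70001220703125, 212.8000030517578]]
w1 t 78.5 ((2.9243948459625244, 303.4195251464844), (30.451560974121094, 8.311321258544922), 65.224853515625) [[-7.199999809265137, 291.29998779296875], [0.30000001192092896, 287.8999938964844], [13.100000381469727, 315.5], [5.5, 319.0]]
w2 b 1519.0 ((326.0, 406.0), (26.0, 64.0), 90.0) [[294.0, 393.0], [358.0, 393.0], [358.0, 419.0], [294.0, 419.0]]
w2 b 173.5 ((323.5, 355.0), (4.0, 65.0), 90.0) [[291.0, 353.0], [356.0, 353.0], [356.0, 357.0], [291.0, 357.0]]
w2 t 3450.5 ((320.0910339355469, 306.8204650878906), (51.5855598449707, 70.51191711425781), 87.1375961303711) [[283.6000061035156, 282.79998779296875], [354.0, 279.29998779296875], [356.6000061035156, 330.79998779296875], [286.20001220703125, 334.29998779296875]]
w2 t 0.0 ((538.0, 409.0), (0.0, 0.0), 0.0) [[538.0, 409.0], [538.0, 409.0], [538.0, 409.0], [538.0, 409.0]]
```

View pics/w2.png

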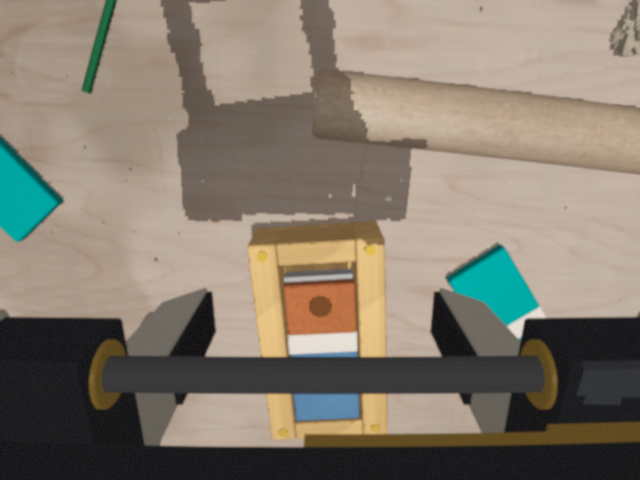

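Run:
```python
from seg import *
D={}
for n in ['w1','w2']:
    im=cv2.imread(f'pics/{n}.png')[:,:,::-1].copy()
    b,t=tilepts(im); c=t[0]
    m=np.zeros(im.shape[:2],np.uint8); cv2.drawContours(m,[cv2.convexHull(c)],-1,255,-1)
    m=cv2.erode(m,np.ones((9,9)))
    g=cv2.cvtColor(im,cv2.COLOR_RGB2HSV)[:,:,2]
    med=np.median(g[m>0]); d=((g<med*0.62)&(m>0)).astype(np.uint8)
    _,_,st,ce=cv2.connectedComponentsWithStats(d); i=1+np.argmax(st[1:,4]); D[n]=(ce[i],cv2.boxPoints(cv2.minAreaRect(c)))
    print(n,ce[i],st[i])
C1,C2=wcam('w1'),wcam('w2')
print('disc',tri([(C1,D['w1'][0]),(C2,D['w2'][0])]))
for k in range(4): print(k,tri([(C1,D['w1'][1][k]),(C2,D['w2'][1][k])]))
print('disc z48',onz(C1,[D['w1'][0]],48),onz(C2,[D['w2'][0]],48), onz(cam('top'),[(227.8,272)],48))
X=onz(C1,[(284.8,160.2),(352.6,156.4),(359.3,302.8),(294.8,305.8)],48); print(X)
print('yaw',np.degrees(np.arctan2(*(X[3]-X[0])[[1,0]])),np.degrees(np.arctan2(*(X[2]-X[1])[[1,0]])), X.mean(0))
# tray top corners from w1/w2 yellow brass screws
print('screws',[tri([(C1,a),(C2,b)])[0].round(1).tolist() for a,b in [((264,129),(262,257)),((368,122),(370,250)),((375,314),(376,427)),((283,319),(282,433))]])
```

```text
w1 [319.6509434  182.34433962] [311 174  19  18 212]Traceback (most recent call last):
  File "<stdin>", line 10, in <module>
    return _wrapfunc(a, 'argmax', axis=axis, out=out, **kwds)
    return bound(*args, **kwds)
ValueError: attempt to get argmax of an empty sequence
```

Run:
```python
from seg import *
D={}
for n in ['w1','w2']:
    im=cv2.imread(f'pics/{n}.png')[:,:,::-1].copy()
    b,t=tilepts(im); c=t[0]
    m=np.zeros(im.shape[:2],np.uint8); cv2.drawContours(m,[cv2.convexHull(c)],-1,255,-1)
    m=cv2.erode(m,np.ones((9,9)))
    g=im[:,:,0]
    d,_=cv2.threshold(g[m>0],0,255,cv2.THRESH_OTSU); d=((g<d)&(m>0)).astype(np.uint8)
    _,_,st,ce=cv2.connectedComponentsWithStats(d); i=1+np.argmax(st[1:,4]); D[n]=(ce[i],cv2.boxPoints(cv2.minAreaRect(c)))
    print(n,ce[i],st[i])
C1,C2=wcam('w1'),wcam('w2')
print('disc',tri([(C1,D['w1'][0]),(C2,D['w2'][0])]))
for k in range(4): print(k,tri([(C1,D['w1'][1][k]),(C2,D['w2'][1][k])]))
print('disc z48',onz(C1,[D['w1'][0]],48),onz(C2,[D['w2'][0]],48), onz(cam('top'),[(227.8,272)],48))
X=onz(C1,[(284.8,160.2),(352.6,156.4),(359.3,302.8),(294.8,305.8)],48); print(X)
print('yaw',np.degrees(np.arctan2(*(X[3]-X[0])[[1,0]])),np.degrees(np.arctan2(*(X[2]-X[1])[[1,0]])), X.mean(0))
print('screws',[tri([(C1,a),(C2,b)])[0].round(1).tolist() for a,b in [((264,129),(262,257)),((368,122),(370,250)),((375,314),(376,427)),((283,319),(282,433))]])
```

```text
w1 [320.14713896 182.72752044] [310 172  22  22 367]
w2 [319.81842105 306.03684211] [309 296  23  21 380]
disc (array([478.09413311, 149.52818837,  45.3546987 ]), [0.09264017822782744, 0.09264017822787801])
0 (array([461.89413703, 119.96574873,  40.06655979]), [0.03641958732438738, 0.03641958732436236])
1 (array([456.27938094, 175.21049354,  39.53891802]), [0.16552301260861318, 0.16552301260860777])
2 (array([498.56493029, 180.06148882,  45.99043257]), [0.10201178680046365, 0.10201178680054085])
3 (array([504.33025425, 123.65989114,  46.60352058]), [0.20394686168760248, 0.2039468616875928])
disc z48 [[477.58912673 149.6158636   48.        ]] [[476.72729445 149.38982281  48.        ]] [[474.60345166 149.30974778  48.        ]]
[[460.80522432 120.68107889  48.        ]
 [455.24729169 174.37823806  48.        ]
 [583.48014883 189.27569109  48.        ]
 [589.1918768  132.10361993  48.        ]]
yaw 5.084210120123913 6.626631706743631 [522.18113541 154.10965699  48.        ]
screws [[437.2, 104.1, 49.6], [428.2, 184.6, 47.8], [595.4, 204.8, 45.3], [601.7, 122.1, 50.2]]
```

The disc is at about (476.5,149.5,47), with yaw about 6°. I'm closing the jaws and going above the disc, aligned with the tile.

Request:
{"name": "play_rows", "arguments": {"commands": [{"offset": [0,0,0],"twist": -3},{"offset": [-0.034,-0.003,0.03],"twist": 0},{"offset": [-0.035,-0.003,0.03],"twist": 0},{"offset": [0,0,0.03],"twist": 0},{"offset": [0,0,0.03],"twist": 0}], "jaw": 255}}

```text
time: 2.65
tool_pos: [480.1, 149.6, 244.0]
tcp_rot: [3.141, 0.004, -3.038]
contact_force: [-1.0, 1.0, -0.3]
grip_width: 56.5
```

Request:
{"name": "play_rows", "arguments": {"commands": [{"offset": [0,0,0],"twist": 0},{"offset": [0,0,0],"twist": 0},{"offset": [0,0,0],"twist": 0},{"offset": [0,0,0],"twist": 0}]}}

```text
time: 3.05
tool_pos: [478.2, 149.7, 246.5]
tcp_rot: [3.141, 0.004, -3.037]
contact_force: [-0.1, -0.4, -0.0]
grip_width: 24.2
```

Run:
```python
from h import *
o,im=shot('wrist','w3'); o,im=shot('scene','s3');print(o)
cv2.imwrite('pics/s3z.png',cv2.resize(im[200:380,200:440,::-1],None,fx=3.2,fy=3.2,interpolation=cv2.INTER_CUBIC))
```

```text
{'time': 3.1, 'joint_positions': array([ 1.50170732e-01,  4.88935315e-01,  1.79462293e+00,  1.53868664e-04,
        8.54764651e-01, -1.52551992e+00]), 'dq': array([-0.00043539,  0.00474069,  0.01060752,  0.00040689, -0.00426529,
       -0.00043861]), 'tau': array([-2.72142427e-02, -4.38578045e+01, -1.79901785e+01, -2.54722248e-02,
        7.23618572e-02,  2.77081141e-03]), 'tool_pos': array([477.99200996, 149.6109746 , 246.29981146]), 'tcp_rot': array([ 3.14132837,  0.00326113, -3.03679957]), 'contact_force': array([-0.90433147, -0.09630532, -0.01555283]), 'moment': array([ 0.06101483,  0.01108809, -0.02997399]), 'grip_width': 20.131482830927972}
```

View pics/w3.png

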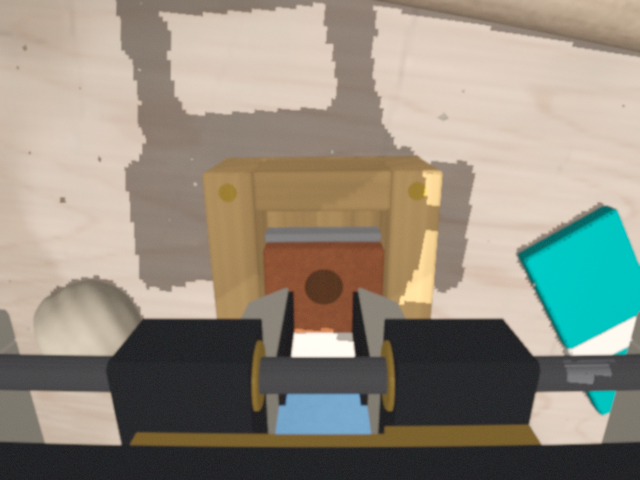

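View pics/s3z.png

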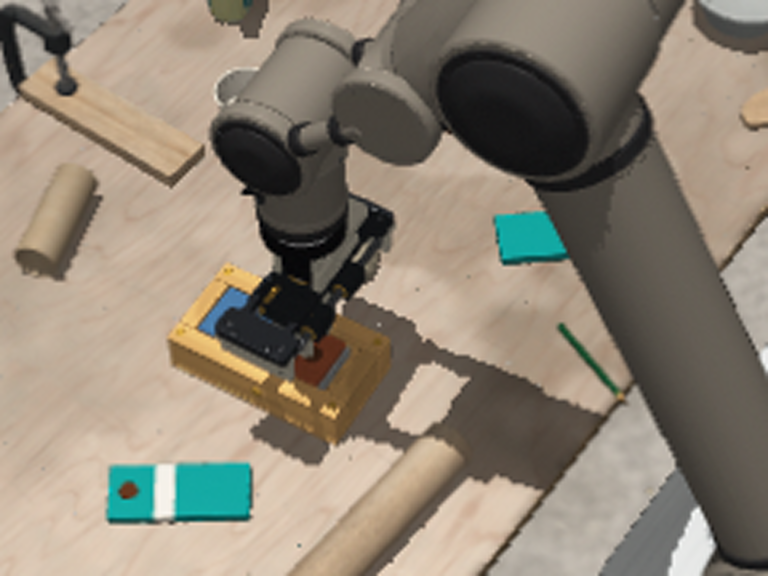

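Run:
```python
from h import *
C=wcam('w3');print(onz(C,[(324,287)],48), onz(C,[(264,243),(383,243)],48), onz(C,[(228,192),(418,190)],48))
print(tri([(C,(324,287)),(wcam('w2'),(319.8,306)),(wcam('w1'),(320.1,182.7))]))
print(status.get_obs()['grip_width'])
```

```text
[[477.46726765 150.00426688  48.        ]] [[458.74123511 120.98496197  48.        ]
 [453.21380522 174.06161546  48.        ]] [[437.07096996 104.08832055  48.        ]
 [427.71554164 185.52818657  48.        ]]
(array([477.84534446, 149.66661677,  46.4435113 ]), [0.5166538441960743, 0.43284686494179164, 0.11604822701453735])
16.458304454787086
```

The disc sits right below the fingertips, so I'm descending and watching the force.

Request:
{"name": "play_rows", "arguments": {"commands": [{"offset": [0.002,0,0.005],"twist": 0},{"offset": [0,0,0.005],"twist": 0},{"offset": [0,0,0.004],"twist": 0},{"offset": [0,0,0],"twist": 0},{"offset": [0,0,0],"twist": 0}]}}

```text
time: 3.65
tool_pos: [475.5, 149.2, 230.5]
tcp_rot: [3.142, -0.001, -3.037]
contact_force: [0.5, -0.3, -0.8]
grip_width: 0.2
```

Request:
{"name": "play_rows", "arguments": {"commands": [{"offset": [0,0,0.003],"twist": 0},{"offset": [0,0,0.003],"twist": 0},{"offset": [0,0,0.003],"twist": 0},{"offset": [0,0,0.003],"twist": 0},{"offset": [0,0,0],"twist": 0}]}}

```text
time: 4.15
tool_pos: [473.6, 149.1, 218.0]
tcp_rot: [-3.141, -0.006, -3.037]
contact_force: [-6.8, -0.1, 5.6]
grip_width: 0.5
```

Request:
{"name": "play_rows", "arguments": {"commands": [{"offset": [0,0,0.003],"twist": 0},{"offset": [0,0,0],"twist": 0},{"offset": [0,0,0],"twist": 0}]}}

```text
time: 4.45
tool_pos: [473.3, 149.1, 214.9]
tcp_rot: [-3.141, -0.008, -3.037]
contact_force: [-8.9, -1.3, 5.6]
grip_width: 0.0
```

Request:
{"name": "play_rows", "arguments": {"commands": [{"offset": [0,0,0.002],"twist": 0},{"offset": [0,0,0],"twist": 0},{"offset": [0,0,0],"twist": 0}]}}

```text
time: 4.75
tool_pos: [473.2, 149.1, 213.5]
tcp_rot: [-3.141, -0.008, -3.037]
contact_force: [-10.9, -1.0, 12.2]
grip_width: 0.5
```

Request:
{"name": "play_rows", "arguments": {"commands": [{"offset": [0,0,0.002],"twist": 0},{"offset": [0,0,0],"twist": 0},{"offset": [0,0,0],"twist": 0}]}}

```text
time: 5.05
tool_pos: [473.1, 149.1, 212.9]
tcp_rot: [-3.141, -0.007, -3.036]
contact_force: [-15.7, -2.5, 26.3]
grip_width: 0.2
```

Run:
```python
from h import *
o,im=shot('wrist','w4');print(o['contact_force'],o['tool_pos'])
```

```text
[-15.72091362  -2.50891791  26.31677449] [473.08459114 149.09224304 212.86129384]
```

View pics/w4.png

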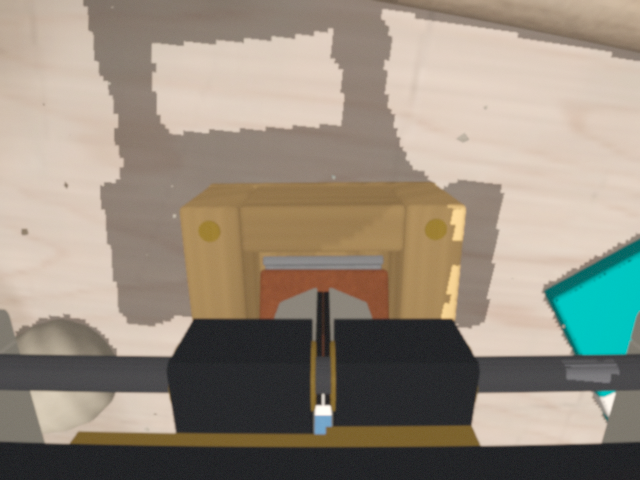

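The tile foot is down on the stop: the force rose steeply to 26 N. I'm backing off straight up and opening the jaws once clear.

Request:
{"name": "play_rows", "arguments": {"commands": [{"offset": [0,0,-0.005],"twist": 0},{"offset": [0,0,-0.02],"twist": 0},{"offset": [0,0,-0.04],"twist": 0},{"offset": [0,0,-0.045],"twist": 0},{"offset": [0,0,-0.045],"twist": 0}]}}

```text
time: 5.6
tool_pos: [475.3, 149.2, 368.1]
tcp_rot: [3.142, -0.001, -3.037]
contact_force: [1.5, -0.9, 0.0]
grip_width: 0.6
```

Request:
{"name": "play_rows", "arguments": {"commands": [{"offset": [-0.015,0,-0.02],"twist": 0},{"offset": [0,0,0],"twist": 0},{"offset": [0,0,0],"twist": 0},{"offset": [0,0,0],"twist": 0}], "jaw": 0}}

```text
time: 6.0
tool_pos: [489.8, 150.7, 385.0]
tcp_rot: [-3.142, -0.004, -3.037]
contact_force: [-0.4, -0.1, -0.6]
grip_width: 27.9
```

Run:
```python
from h import *
o,im=shot('wrist','w5');print(o['contact_force'],o['tool_pos'],o['tcp_rot'],o['grip_width'])
```

```text
[-0.39229669 -0.08008197 -0.6310551 ] [489.78929325 150.7216637  384.95911499] [-3.14152972 -0.00356764 -3.03680029] 27.930392400787547
```

View pics/w5.png

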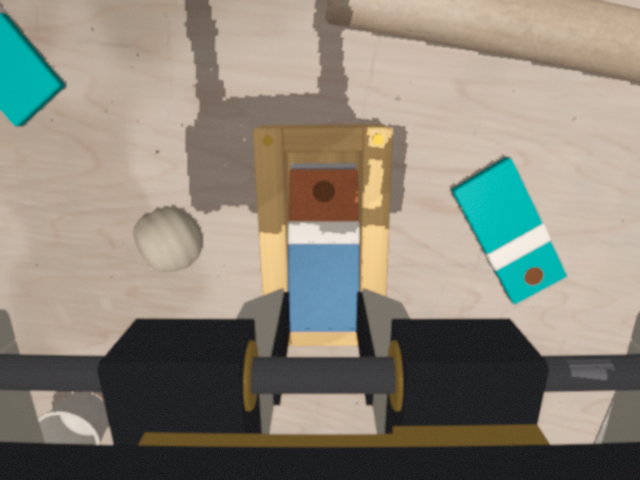

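The tile is tipped, with its glazed end edge now at rows 330 to 333. I'll take a second view for its height.

Request:
{"name": "play_rows", "arguments": {"commands": [{"offset": [-0.04,0,0],"twist": 0},{"offset": [-0.04,0,0],"twist": 0},{"offset": [0,0,0],"twist": 0},{"offset": [0,0,0],"twist": 0},{"offset": [0,0,0],"twist": 0}]}}

```text
time: 6.55
tool_pos: [569.1, 159.2, 385.8]
tcp_rot: [3.142, -0.002, -3.037]
contact_force: [-0.1, 0.7, 0.2]
grip_width: 71.9
```

Run:
```python
from seg import *
o,im=shot('wrist','w6');print(o['contact_force'],o['tool_pos'],o['tcp_rot'],o['grip_width'])
for n in ['w5','w6']:
    im=cv2.imread(f'pics/{n}.png')[:,:,::-1].copy()
    b,t=tilepts(im)
    for c in (b[0],t[0]): print(n,cv2.contourArea(c),cv2.boundingRect(c),cv2.boxPoints(cv2.minAreaRect(c)).round(1).tolist(), cv2.approxPolyDP(c,4,True).reshape(-1,2).tolist())
```

```text
[-0.14419056  0.72622995  0.168273  ] [569.12684179 159.182855   385.82008915] [ 3.14154972e+00 -2.43147722e-03 -3.03658087e+00] 71.9098406797445
w5 5825.5 (288, 245, 71, 86) [[288.0, 245.0], [358.0, 245.0], [358.0, 330.0], [288.0, 330.0]] [[290, 245], [289, 329], [356, 330], [357, 245]]
w5 3341.0 (289, 169, 69, 52) [[289.0, 220.0], [289.0, 169.0], [357.0, 169.0], [357.0, 220.0]] [[355, 169], [291, 170], [289, 218], [357, 219]]
w6 6702.5 (286, 141, 76, 92) [[286.0, 141.0], [361.0, 141.0], [361.0, 232.0], [286.0, 232.0]] [[287, 142], [287, 231], [359, 232], [360, 143]]
w6 3652.5 (287, 64, 74, 53) [[287.0, 64.0], [360.0, 64.0], [360.0, 116.0], [287.0, 116.0]] [[288, 66], [287, 115], [360, 115], [358, 64]]
```

View pics/w6.png

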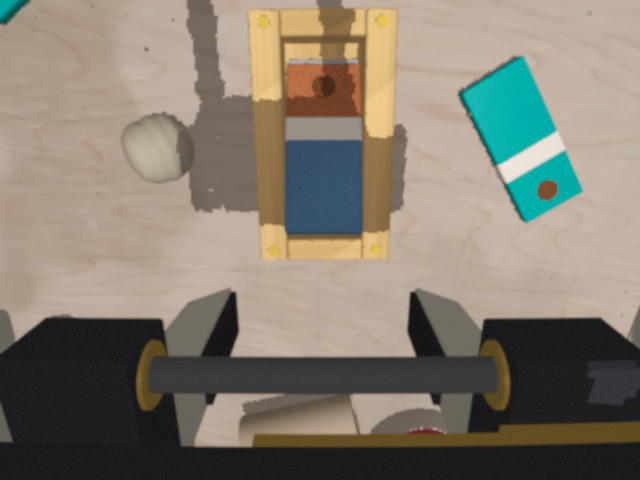

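Run:
```python
from h import *
A,B=wcam('w5'),wcam('w6')
for n,a,b in [('glazeL',(289,330.5),(286.5,233)),('glazeR',(357.5,330.5),(361.5,233)),('band/blue',(323,244.5),(323.5,141)),('terra/band',(323,220),(323.5,116.5)),('disc',(324,191.5),(324,86.5)),('foot',(323.5,169),(323.5,64))]:
    x,r=tri([(A,a),(B,b)]); print(n,x.round(1),np.round(r,1))
```

```text
glazeL [579.4 133.2  73.5] [0.2 0.2]
glazeR [573.6 187.2  73.8] [0.6 0.6]
band/blue [513.1 153.3  50.7] [0.3 0.3]
terra/band [496.2 151.5  39.9] [0.3 0.3]
disc [474.6 149.9  31.9] [0.1 0.1]
foot [458.1 147.8  22.3] [0.1 0.1]
```

Measured tilt is 22–26°, and the disc height of 31.9 mm matches the stop (31.5). I'll grasp about 17 mm from the glazed end with TCP at about (566,159.3,230).

Request:
{"name": "play_rows", "arguments": {"commands": [{"offset": [0.003,0,0.035],"twist": 0},{"offset": [0,0,0.04],"twist": 0},{"offset": [0,0,0.03],"twist": 0},{"offset": [0,0,0],"twist": 0},{"offset": [0,0,0],"twist": 0}]}}

```text
time: 7.1
tool_pos: [566.8, 158.9, 282.7]
tcp_rot: [3.142, 0.0, -3.037]
contact_force: [0.1, 0.5, 0.4]
grip_width: 91.7
```

Run:
```python
from h import *
o,im=shot('wrist','w7');print(o['contact_force'],o['tool_pos'],o['tcp_rot'],o['grip_width'])
```

```text
[0.12623328 0.51885163 0.37886158] [566.81683221 158.93814241 282.66997766] [ 3.14151749e+00  2.40415896e-04 -3.03663296e+00] 91.74440824596236
```

View pics/w7.png

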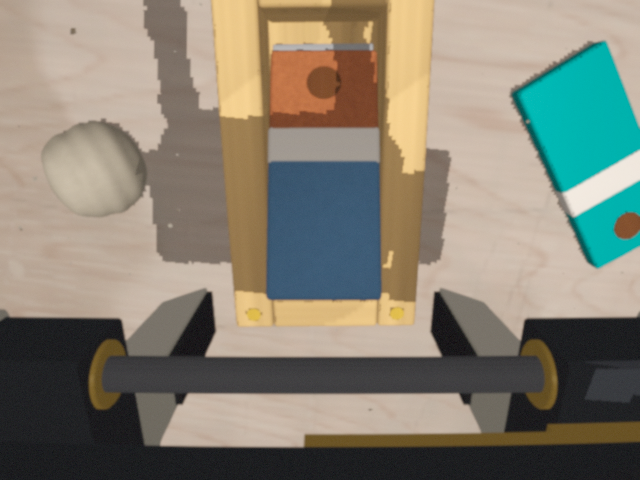

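Run:
```python
from h import *
C=wcam('w7')
print(onz(C,[(267,297),(381,297)],78).round(1),onz(C,[(324,82)],31.5).round(1))
print(tri([(C,(324,297.5)),(wcam('w5'),(323.2,330.5))]),tri([(C,(324,297.5)),(wcam('w6'),(324,233))]),tri([(C,(324,162)),(wcam('w5'),(323.2,244.5))]),tri([(C,(324,82)),(wcam('w5'),(324,191.5))]))
```

```text
[[576.4 132.5  78. ]
 [570.6 187.5  78. ]] [[474.1 149.7  31.5]]
(array([573.11274997, 159.69829328,  79.36097643]), [0.3020106388555367, 0.3020106388554922]) (array([577.43284376, 160.56923753,  70.51144812]), [0.09604334301829721, 0.09604334301831045]) (array([512.28355059, 153.36132008,  53.17089546]), [0.30480513609952453, 0.3048051360995406]) (array([474.19786874, 149.71999238,  33.98537009]), [0.009776569628740165, 0.009776569628769112])
```

Request:
{"name": "play_rows", "arguments": {"commands": [{"offset": [0.004,0,0.025],"twist": 0},{"offset": [0,0,0.02],"twist": 0},{"offset": [0,0,0.0075],"twist": 0},{"offset": [0,0,0],"twist": 0},{"offset": [0,0,0],"twist": 0}]}}

```text
time: 7.65
tool_pos: [563.7, 158.6, 230.9]
tcp_rot: [3.141, 0.003, -3.037]
contact_force: [0.3, -0.0, 1.4]
grip_width: 92.0
```

Request:
{"name": "play_rows", "arguments": {"commands": [{"offset": [0,0,0],"twist": 0},{"offset": [0,0,0],"twist": 0},{"offset": [0,0,0],"twist": 0},{"offset": [0,0,0],"twist": 0},{"offset": [0,0,0],"twist": 0}], "jaw": 255}}

```text
time: 8.15
tool_pos: [563.0, 158.5, 229.3]
tcp_rot: [3.141, 0.0, -3.037]
contact_force: [-0.3, 1.7, -0.6]
grip_width: 56.6
```

Request:
{"name": "play_rows", "arguments": {"commands": [{"offset": [0,0,0],"twist": 0},{"offset": [0,0,0],"twist": 0},{"offset": [0,0,0],"twist": 0}]}}

```text
time: 8.45
tool_pos: [563.0, 158.5, 229.2]
tcp_rot: [3.141, 0.0, -3.037]
contact_force: [0.2, -0.4, 0.6]
grip_width: 55.8
```

Run:
```python
from h import *
o,im=shot('wrist','w8');print(o['contact_force'],o['tool_pos'],o['tcp_rot'],o['grip_width'])
```

```text
[ 0.20425791 -0.41607248  0.57739376] [563.01904817 158.47576385 229.24563592] [ 3.14149948e+00  1.59715015e-05 -3.03677452e+00] 55.829304885548225
```

View pics/w8.png

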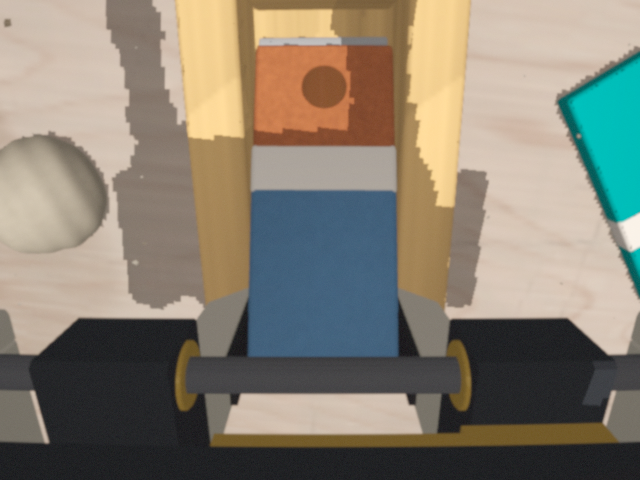

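Gripped at 55.8 mm. Lifting slowly and watching for droop.

Request:
{"name": "play_rows", "arguments": {"commands": [{"offset": [0,0,-0.01],"twist": 0},{"offset": [0,0,-0.02],"twist": 0},{"offset": [0,0,-0.03],"twist": 0},{"offset": [0,0,-0.03],"twist": 0},{"offset": [0,0,0],"twist": 0}]}}

```text
time: 9.0
tool_pos: [564.0, 158.6, 324.0]
tcp_rot: [3.141, 0.009, -3.037]
contact_force: [0.5, -0.0, -1.8]
grip_width: 55.8
```

Request:
{"name": "play_rows", "arguments": {"commands": [{"offset": [0,0,-0.03],"twist": 0},{"offset": [0,0,-0.03],"twist": 0},{"offset": [0,0,0],"twist": 0},{"offset": [0,0,0],"twist": 0}]}}

```text
time: 9.4
tool_pos: [562.8, 158.4, 378.6]
tcp_rot: [3.142, -0.0, -3.037]
contact_force: [-0.6, -0.2, -2.5]
grip_width: 55.8
```

Run:
```python
from h import *
o,im=shot('wrist','w9');print(o['contact_force'],o['tool_pos'],o['tcp_rot'],o['grip_width'])
o,im=shot('scene','s9')
cv2.imwrite('pics/s9z.png',cv2.resize(im[180:360,200:440,::-1],None,fx=3.2,fy=3.2,interpolation=cv2.INTER_CUBIC))
```

```text
[-0.58353873 -0.17761404 -2.45920766] [562.75907549 158.42732547 378.63310811] [ 3.14151480e+00 -3.73961766e-04 -3.03675301e+00] 55.76541736710781
```

View pics/w9.png

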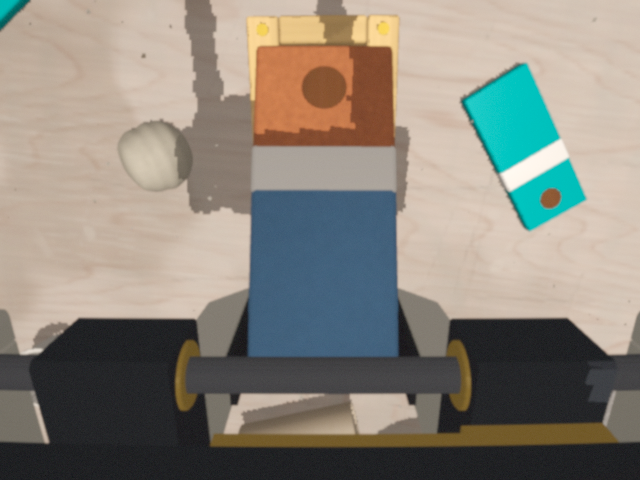

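View pics/s9z.png

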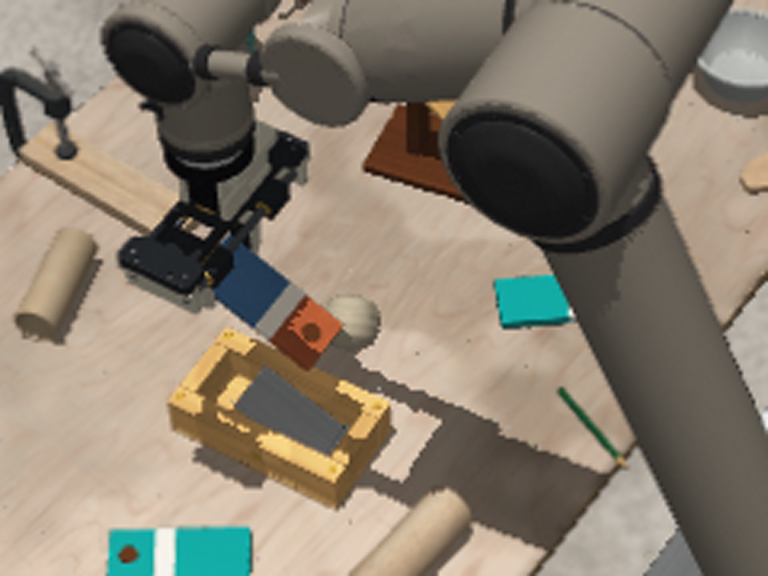

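The lift is clean: the tile looks the same in w8 and w9, so it did not slip. I'm carrying it high towards the easel and stopping short to measure it.

Request:
{"name": "play_rows", "arguments": {"commands": [{"offset": [-0.001,-0.02,-0.01],"twist": 0},{"offset": [-0.002,-0.035,-0.01],"twist": 0},{"offset": [-0.002,-0.035,0],"twist": 0},{"offset": [-0.002,-0.035,0],"twist": 0},{"offset": [-0.002,-0.035,0],"twist": 0}]}}

```text
time: 10.0
tool_pos: [588.6, -1.0, 397.4]
tcp_rot: [3.141, -0.003, -3.037]
contact_force: [0.6, -0.2, -1.7]
grip_width: 55.7
```

Request:
{"name": "play_rows", "arguments": {"commands": [{"offset": [-0.002,-0.035,0],"twist": 0},{"offset": [-0.001,-0.035,0],"twist": 0},{"offset": [0,-0.02,0],"twist": 0},{"offset": [0,0,0],"twist": 0},{"offset": [0,0,0],"twist": 0}]}}

```text
time: 10.5
tool_pos: [601.0, -89.0, 397.6]
tcp_rot: [3.14, -0.003, -3.038]
contact_force: [-0.6, 0.3, -2.4]
grip_width: 55.6
```

Run:
```python
from h import *
o,im=shot('wrist','w10');print(o['contact_force'],o['tool_pos'],o['tcp_rot'],o['grip_width'])
```

```text
[-0.56621508  0.30898499 -2.36743539] [600.96228823 -88.96076449 397.57001505] [ 3.13987807e+00 -2.64383853e-03 -3.03776990e+00] 55.59078710018544
```

View pics/w10.png

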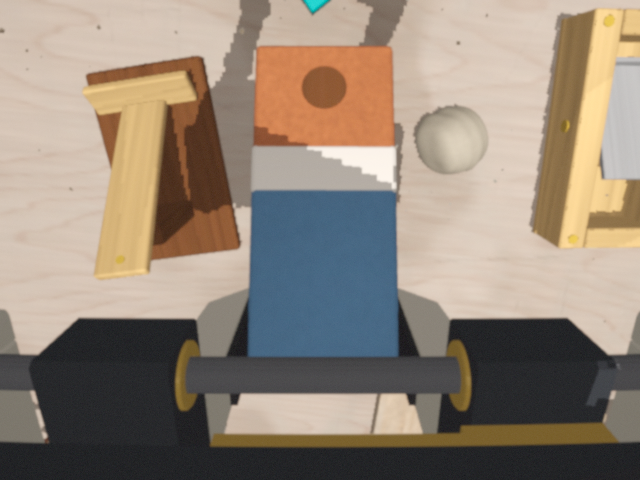

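Request:
{"name": "play_rows", "arguments": {"commands": [{"offset": [0,0.03,0],"twist": 0},{"offset": [0,0.03,0],"twist": 0},{"offset": [0,0,0],"twist": 0},{"offset": [0,0,0],"twist": 0}]}}

```text
time: 10.95
tool_pos: [594.7, -27.5, 399.1]
tcp_rot: [-3.142, -0.0, -3.034]
contact_force: [-0.1, -0.5, -1.2]
grip_width: 55.6
```

Run:
```python
from h import *
o,im=shot('wrist','w11');print(o['contact_force'],o['tool_pos'],o['tcp_rot'],o['grip_width'])
for n in ['w10','w11']:
    im=cv2.imread(f'pics/{n}.png')[40:300,0:256]
    cv2.imwrite(f'pics/{n}z.png',cv2.resize(im,None,fx=2.3,fy=2.3,interpolation=cv2.INTER_CUBIC))
```

```text
[-0.05975076 -0.48601946 -1.20726609] [594.65612044 -27.54600323 399.1311809 ] [-3.14157788e+00 -2.33902615e-04 -3.03365898e+00] 55.57181530790401
```

View pics/w10z.png

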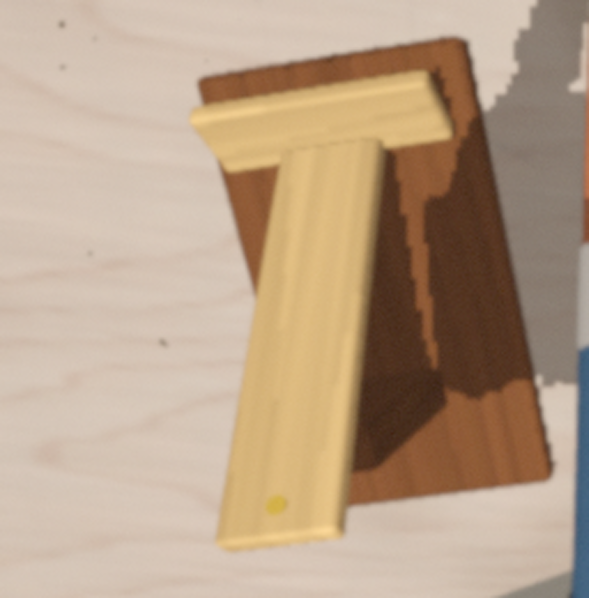

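View pics/w11z.png

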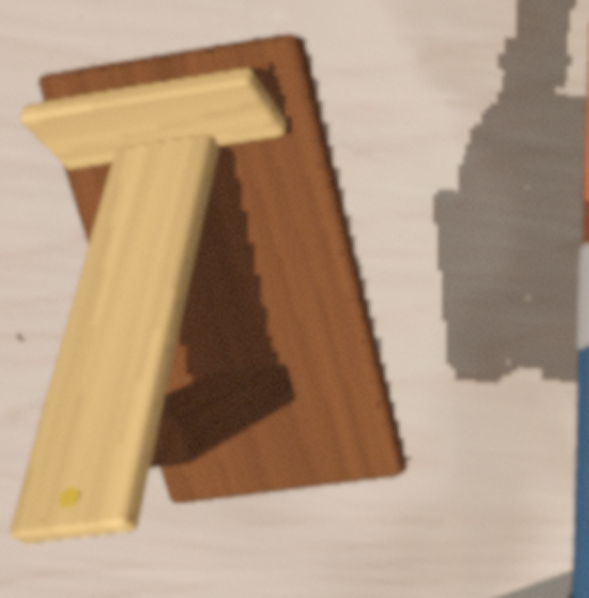

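```bash
cat > e.py <<'E'
from h import *
A,B=wcam('w10'),wcam('w11')
f=lambda p:(p[0]/2.3,p[1]/2.3+40)
P={}
for n,a,b in [('topL',(221,541),(14,531)),('topR',(341,530),(132,524)),('botL',(284,150),(115,146)),('botR',(384,139),(217,136)),('screw',(277,505),(69,497)),('ledOutL',(192,118),(22,116)),('ledOutR',(430,82),(255,79)),('ledInR',(452,135),(286,131)),('ledInL',(228,170),(70,167)),
 ('baseR',(551,478),(403,470)),('baseBR',(466,40),(299,37)),('baseBL',(200,78),(40,75))]:
    x,r=tri([(A,f(a)),(B,f(b))]); P[n]=x; print(n,x.round(1),np.round(r,2))
E
python3 - <<'E'
from e import *
for n,a,b in (('axis',P['botL']+P['botR'],P['topL']+P['topR']),):
    d=(b-a)/2; L=np.linalg.norm(d); print(n,d.round(1),L,'slope',np.degrees(np.arctan2(d[2],np.hypot(*d[:2]))),'yaw',np.degrees(np.arctan2(d[1],d[0])))
C=cam('top')
for n in ['topL','topR','botL','botR','ledOutL','ledOutR']: print(n,proj(C,P[n]).round(1))
d=P['botL']-P['botR'];print('yaw bot',np.degrees(np.arctan2(-d[0],d[1])),np.linalg.norm(d)); d=P['topL']-P['topR'];print(np.degrees(np.arctan2(-d[0],d[1])),np.linalg.norm(d))
d=P['ledOutL']-P['ledOutR'];print(np.degrees(np.arctan2(-d[0],d[1])),np.linalg.norm(d)); d=P['baseR']-P['baseBR'];print('base',np.degrees(np.arctan2(d[1],d[0])),np.linalg.norm(d))
d=P['baseBL']-P['baseBR'];print('base',np.degrees(np.arctan2(-d[0],d[1])),np.linalg.norm(d))
E
```

```text
topL [ 636.7 -231.3  131.7] [0.19 0.19]
topR [ 632.2 -199.1  127.4] [0.25 0.25]
botL [ 534.9 -254.2   33. ] [0.21 0.21]
botR [ 528.6 -223.1   22.6] [0.04 0.04]
screw [ 626.4 -217.1  127. ] [0.04 0.04]
ledOutL [ 527.2 -282.7   38.7] [0.02 0.02]
ledOutR [ 508.2 -204.3   31.6] [0.12 0.12]
ledInR [ 525.  -200.8   16.6] [0.2 0.2]
ledInL [ 545.1 -283.3   14.9] [0.01 0.01]
baseR [ 654.6 -161.5    6.8] [0.59 0.59]
baseBR [ 492.3 -198.5    9.6] [0.16 0.16]
baseBL [ 513.7 -293.4   12.5] [0.2 0.2]
axis [102.7  23.5 101.8] 146.43624318442718 slope 44.02168141934502 yaw 12.872896589098119
topL [[371.9 207.7]]
topR [[359.1 209.7]]
botL [[377.4 250.7]]
botR [[365.7 253.2]]
ledOutL [[388.2 253.4]]
ledOutR [[359.  260.4]]
yaw bot -168.4876552211018 33.35315567227657
-172.05647505739645 32.775050994959734
-166.3663120938838 80.99873798163426
base 12.846753177155348 166.51233760456032
base -167.27865648789808 97.34935697492571
```

Easel seat comes out at about (572,-229.4,76), yaw about 12.8°, slope 44–45°. The tile is held at about 25°, and the tool cannot tilt. So I plan to turn the tile 20° about the pads by nudging its foot against the tray's far outer wall, which is fixed. First I'm checking the space there.

Run:
```python
from h import *
C7=wcam('w7'); C9=wcam('w9'); C6=wcam('w6')
print('tray far edge z48',onz(C7,[(236,325),(413,325)],48).round(1), onz(C6,[(261,259),(389,259)],48).round(1))
print('roll z20..40',onz(C9,[(245,408),(350,396)],20).round(0),onz(C9,[(245,408),(350,396)],40).round(0))
T=cam('top'); print(onz(T,[(213,172),(246,160),(209,158),(250,150)],20).round(0))
im=cv2.imread('pics/top0.png')[90:310,140:340]; cv2.imwrite('pics/topz2.png',cv2.resize(im,None,fx=2.7,fy=2.7,interpolation=cv2.INTER_CUBIC))
```

```text
tray far edge z48 [[611.4 112.9  48. ]
 [600.7 214.7  48. ]] [[611.7 113.   48. ]
 [600.9 216.1  48. ]]
roll z20..40 [[773. 103.  20.]
 [748. 204.  20.]] [[756. 106.  40.]
 [732. 201.  40.]]
[[756. 204.  20.]
 [790. 112.  20.]
 [796. 217.  20.]
 [819. 101.  20.]]
```

View pics/topz2.png

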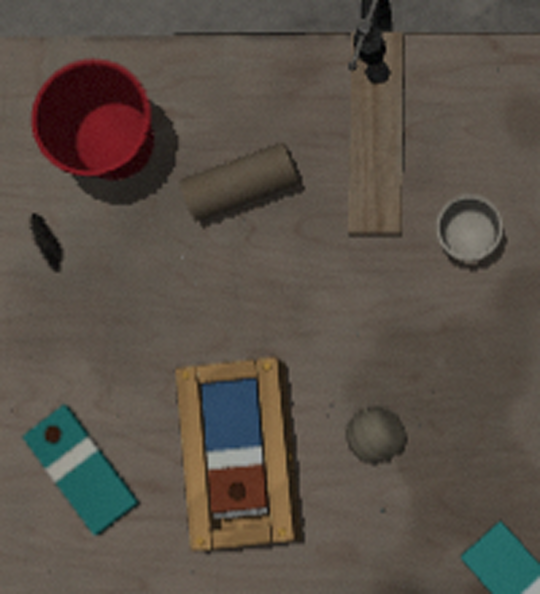

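Request:
{"name": "play_rows", "arguments": {"commands": [{"offset": [-0.014,0.017,0],"twist": 0},{"offset": [-0.028,0.035,0],"twist": 0},{"offset": [-0.028,0.035,0],"twist": 0},{"offset": [-0.028,0.035,0],"twist": 0},{"offset": [-0.028,0.034,0],"twist": 0}]}}

```text
time: 11.5
tool_pos: [704.7, 139.9, 399.1]
tcp_rot: [-3.141, 0.0, -3.038]
contact_force: [0.6, -0.8, -1.9]
grip_width: 55.7
```

Request:
{"name": "play_rows", "arguments": {"commands": [{"offset": [-0.017,0.018,0],"twist": 0},{"offset": [0,0,0.02],"twist": 0},{"offset": [0,0,0.03],"twist": 0},{"offset": [0,0,0.03],"twist": 0},{"offset": [0,0,0.03],"twist": 0}]}}

```text
time: 12.0
tool_pos: [719.0, 158.0, 287.7]
tcp_rot: [-3.141, -0.0, -3.037]
contact_force: [0.1, 0.3, -1.3]
grip_width: 55.7
```

Request:
{"name": "play_rows", "arguments": {"commands": [{"offset": [0,0,0.02],"twist": 0},{"offset": [0,0,0],"twist": 0},{"offset": [0,0,0],"twist": 0},{"offset": [0,0,0],"twist": 0}]}}

```text
time: 12.4
tool_pos: [719.4, 158.5, 271.2]
tcp_rot: [3.142, 0.003, -3.037]
contact_force: [-0.2, -1.0, -1.5]
grip_width: 55.5
```

Run:
```python
from h import *
o,im=shot('wrist','w12');print(o['contact_force'],o['tool_pos'],o['tcp_rot'],o['grip_width'])
C=wcam('w12'); print(proj(C,[(607.7,149,48),(606,164,48)]))
```

```text
[-0.16289961 -0.9723985  -1.48605355] [719.43061298 158.50106935 271.22429431] [ 3.14156849  0.0032579  -3.03712203] 55.462013071307275
[[327.91582594  32.60483111]
 [362.11727806  32.31449016]]
```

View pics/w12.png

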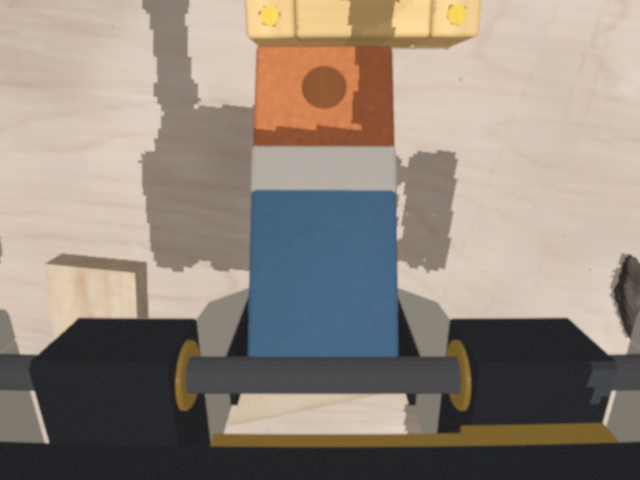

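About 9 mm of clearance from foot to tray wall. I'm lowering beside it, then touching.

Request:
{"name": "play_rows", "arguments": {"commands": [{"offset": [0,0,0.02],"twist": 0},{"offset": [0,0,0.02],"twist": 0},{"offset": [0,0,0.008],"twist": 0},{"offset": [0,0,0],"twist": 0},{"offset": [0,0,0],"twist": 0}]}}

```text
time: 12.95
tool_pos: [719.3, 158.8, 222.6]
tcp_rot: [3.142, 0.002, -3.037]
contact_force: [0.0, 0.2, -1.9]
grip_width: 55.6
```

Request:
{"name": "play_rows", "arguments": {"commands": [{"offset": [0.004,0,0],"twist": 0},{"offset": [0.004,0,0],"twist": 0},{"offset": [0.002,0,0],"twist": 0},{"offset": [0,0,0],"twist": 0}]}}

```text
time: 13.35
tool_pos: [711.3, 158.0, 225.7]
tcp_rot: [3.141, 0.015, -3.037]
contact_force: [11.1, 2.0, 1.2]
grip_width: 55.8
```

Request:
{"name": "play_rows", "arguments": {"commands": [{"offset": [0.002,0,-0.005],"twist": 0},{"offset": [0.0025,0,-0.0055],"twist": 0},{"offset": [0,0,0],"twist": 0},{"offset": [0,0,0],"twist": 0}]}}

```text
time: 13.75
tool_pos: [706.0, 157.5, 235.4]
tcp_rot: [3.141, 0.011, -3.037]
contact_force: [6.8, 1.4, 1.7]
grip_width: 55.8
```

Run:
```python
from h import *
o,im=shot('wrist','w13');print(o['contact_force'],o['tool_pos'],o['tcp_rot'],o['grip_width'])
```

```text
[6.77050961 1.38781611 1.72651344] [706.04661667 157.54496114 235.44648561] [ 3.14098687  0.01082521 -3.03687884] 55.838210981227284
```

View pics/w13.png

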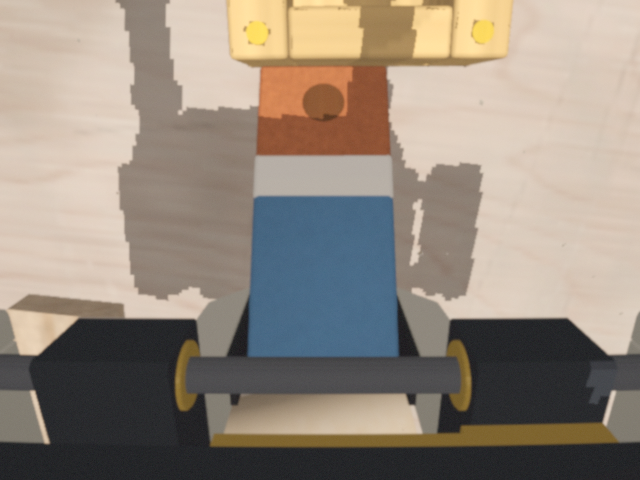

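The tile is turning at only 7 N. I'll write a small angle readout from the disc and band rows, then carry on.

```bash
cat > ang.py <<'E'
from seg import *
p=viewer.camera_params('wrist'); T=np.linalg.inv(p['T_tool_cam'])
K=cam('top')[0]; f=240/np.tan(np.radians(p['fov_y'])/2); K=np.array([[f,0,p['cx']],[0,f,p['cy']],[0,0,1]])
def px(th,x,z,G=(47.2,3.4)):
    a,b=x-G[0],z-G[1]; s=a*np.cos(th)-b*np.sin(th); h=a*np.sin(th)+b*np.cos(th)
    X=T[:3,:3]@np.array([-s,0,159-h])+T[:3,3]
    return cv2.projectPoints(X.reshape(1,3),np.zeros(3),np.zeros(3),K,p['D'])[0].ravel()
def rows(n):
    im=cv2.imread(f'pics/{n}.png')[:,:,::-1].copy(); b,t=tilepts(im)
    c=t[0]; m=np.zeros(im.shape[:2],np.uint8); cv2.drawContours(m,[cv2.convexHull(c)],-1,255,-1); m=cv2.erode(m,np.ones((9,9)))
    y,x=np.where(m>0); 
    bb=cv2.boundingRect(b[0]); tb=cv2.boundingRect(t[0])
    return dict(blue_top=bb[1],terra_bot=tb[1]+tb[3],terra_top=tb[1],x0=tb[0],x1=tb[0]+tb[2])
def solve(drow):
    from scipy.optimize import brentq
    return np.degrees(brentq(lambda th:px(th,-50,6)[1]-drow,0.1,1.4))
E
python3 - <<'E'
from ang import *
for n,d in (('w9',87.5),('w13',103)):
    th=np.radians(solve(d)); print(n,rows(n),np.degrees(th),[px(th,x,6).round(1).tolist() for x in (-65,-50)])
print({t:round(float(px(np.radians(t),-50,6)[1]),1) for t in (25,30,35,40,45,47,50)})
E
```

```text
w9 {'blue_top': 191, 'terra_bot': 146, 'terra_top': 46, 'x0': 254, 'x1': 395} 25.218000412719896 [[322.9, 52.9], [323.0, 87.5]]
w13 {'blue_top': 197, 'terra_bot': 155, 'terra_top': 66, 'x0': 257, 'x1': 390} 32.91287830508612 [[323.0, 73.2], [323.0, 103.0]]
{25: 87.1, 30: 96.9, 35: 107.5, 40: 118.5, 45: 130.0, 47: 134.7, 50: 141.9}
```

Request:
{"name": "play_rows", "arguments": {"commands": [{"offset": [0.0035,0,-0.0065],"twist": 0},{"offset": [0.004,0,-0.006],"twist": 0},{"offset": [0.004,0,-0.006],"twist": 0},{"offset": [0,0,0],"twist": 0},{"offset": [0,0,0],"twist": 0}]}}

```text
time: 14.3
tool_pos: [693.4, 156.1, 251.5]
tcp_rot: [3.142, 0.004, -3.037]
contact_force: [5.7, 0.7, 1.2]
grip_width: 55.6
```

Run:
```python
from h import *
o,im=shot('wrist','w14');print(o['contact_force'],o['tool_pos'],o['tcp_rot'],o['grip_width'])
```

```text
[5.65005217 0.73096675 1.20652192] [693.43645752 156.05653394 251.48896326] [ 3.14157051  0.00355774 -3.03673159] 55.644818033804
```

View pics/w14.png

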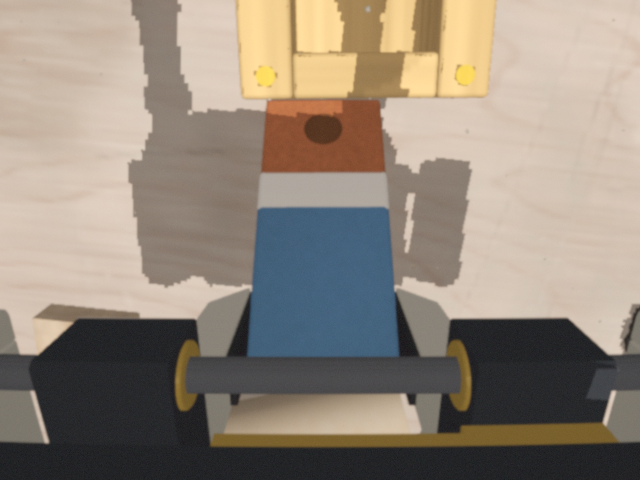

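The disc is at row 129, so the tilt is about 44.6°. I'll go a touch more, aiming for about 46.5°, then back away and raise.

Request:
{"name": "play_rows", "arguments": {"commands": [{"offset": [0.0025,0,-0.0035],"twist": 0},{"offset": [0,0,0],"twist": 0},{"offset": [0,0,0],"twist": 0},{"offset": [-0.012,0,-0.003],"twist": 0},{"offset": [0,0,-0.02],"twist": 0}]}}

```text
time: 14.85
tool_pos: [701.7, 156.8, 272.5]
tcp_rot: [-3.141, -0.01, -3.037]
contact_force: [0.6, -0.7, -2.5]
grip_width: 55.6
```

Request:
{"name": "play_rows", "arguments": {"commands": [{"offset": [0,0,-0.04],"twist": 0},{"offset": [0,0,-0.04],"twist": 0},{"offset": [0,0,-0.04],"twist": 0},{"offset": [0,0,-0.02],"twist": 0},{"offset": [0,0,0],"twist": 0}]}}

```text
time: 15.35
tool_pos: [702.1, 157.0, 419.7]
tcp_rot: [-3.142, 0.003, -3.037]
contact_force: [-0.0, -0.8, -1.4]
grip_width: 55.8
```

Run:
```python
from ang import *
o,im=shot('wrist','w15');print(o['time'],o['contact_force'],o['tool_pos'],o['tcp_rot'],o['grip_width']); print(rows('w15'))
cv2.imwrite('pics/w15z.png',cv2.resize(im[80:230,220:430,::-1],None,fx=3.5,fy=3.5,interpolation=cv2.INTER_CUBIC))
```

```text
15.35 [-0.01933643 -0.84356338 -1.42780893] [702.08781081 157.02608971 419.66208678] [-3.14158828e+00  3.13182873e-03 -3.03669321e+00] 55.770288386417576
{'blue_top': 211, 'terra_bot': 176, 'terra_top': 106, 'x0': 262, 'x1': 384}
```

View pics/w15z.png

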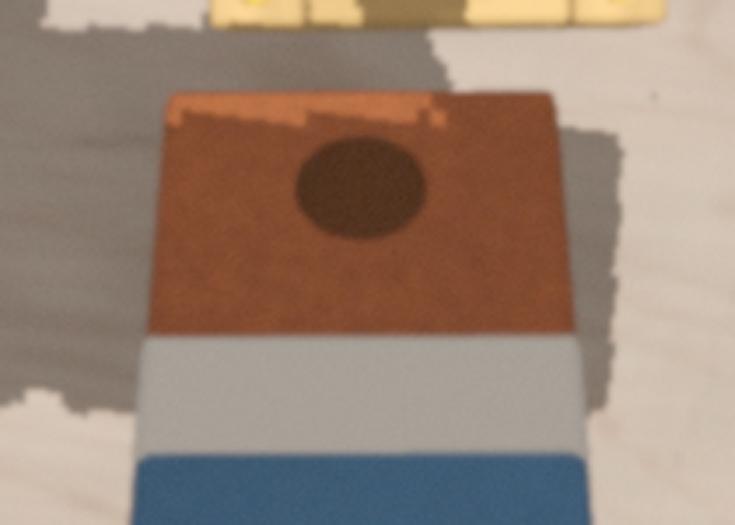

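Disc row 133.7 gives about 46.6°, slightly steeper than the rest, as wanted. Now I'll yaw by 6.8° and carry it over the easel.

Request:
{"name": "play_rows", "arguments": {"commands": [{"offset": [0,0,-0.01],"twist": -3.4},{"offset": [0,0,-0.01],"twist": -3.4},{"offset": [0.012,-0.023,0],"twist": 0},{"offset": [0.0186,-0.035,0],"twist": 0},{"offset": [0.0186,-0.035,0],"twist": 0}]}}

```text
time: 15.9
tool_pos: [674.3, 54.9, 432.6]
tcp_rot: [3.14, -0.007, -2.917]
contact_force: [0.9, -0.3, -1.6]
grip_width: 55.9
```

Request:
{"name": "play_rows", "arguments": {"commands": [{"offset": [0.0186,-0.035,0],"twist": 0},{"offset": [0.0186,-0.035,0],"twist": 0},{"offset": [0.0186,-0.035,0],"twist": 0},{"offset": [0.0186,-0.035,0],"twist": 0},{"offset": [0.0186,-0.035,0],"twist": 0}]}}

```text
time: 16.4
tool_pos: [622.2, -137.2, 433.1]
tcp_rot: [3.138, -0.006, -2.918]
contact_force: [0.9, -0.4, -1.6]
grip_width: 55.9
```

Request:
{"name": "play_rows", "arguments": {"commands": [{"offset": [0.0186,-0.035,0],"twist": 0},{"offset": [0.013,-0.023,0],"twist": 0},{"offset": [0,0,0],"twist": 0},{"offset": [0,0,0],"twist": 0},{"offset": [0,0,0],"twist": 0}]}}

```text
time: 16.9
tool_pos: [605.3, -198.5, 435.0]
tcp_rot: [3.139, -0.002, -2.917]
contact_force: [0.6, 0.2, -1.2]
grip_width: 55.6
```

Run:
```python
from e import *
o,im=shot('wrist','w16');print(o['time'],o['contact_force'],o['tool_pos'],o['tcp_rot'],o['grip_width'])
C=wcam('w16')
for n in P: print(n,proj(C,P[n])[0].round(0))
```

```text
topL [ 636.7 -231.4  131.6] [0.19 0.19]
topR [ 632.2 -199.2  127.4] [0.25 0.25]
botL [ 534.9 -254.2   33. ] [0.21 0.21]
botR [ 528.6 -223.2   22.6] [0.04 0.04]
screw [ 626.4 -217.2  127. ] [0.04 0.04]
ledOutL [ 527.2 -282.8   38.7] [0.02 0.02]
ledOutR [ 508.2 -204.4   31.6] [0.12 0.12]
ledInR [ 524.9 -200.9   16.6] [0.2 0.2]
ledInL [ 545.  -283.4   14.9] [0.01 0.01]
baseR [ 654.5 -161.5    6.7] [0.59 0.59]
baseBR [ 492.2 -198.5    9.6] [0.15 0.15]
baseBL [ 513.6 -293.5   12.4] [0.2 0.2]
16.9 [ 0.61222801  0.21696545 -1.21547629] [ 605.33372003 -198.48612729  435.01787162] [ 3.13905535e+00 -2.37753129e-03 -2.91730134e+00] 55.61823292053243
topL [268. 258.]
topR [313. 259.]
botL [278. 105.]
botR [314. 106.]
screw [291. 246.]
ledOutL [246.  89.]
ledOutR [340.  87.]
ledInR [339. 107.]
ledInL [246. 109.]
baseR [347. 244.]
baseBR [350.  71.]
baseBL [242.  71.]
```

View pics/w16.png

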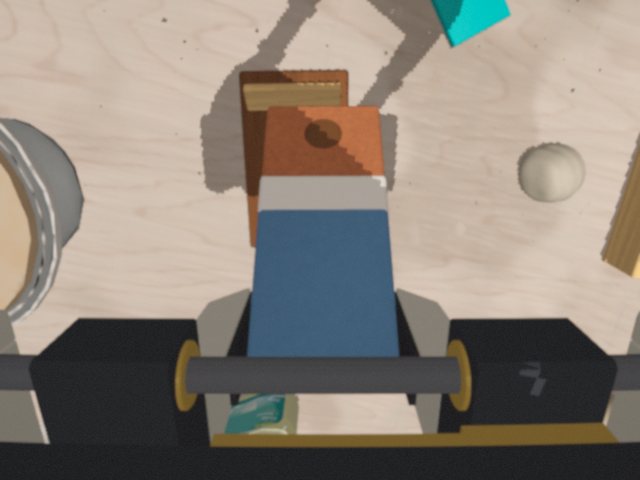

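The base edge lies square to the picture (row 71 at both corners), so the yaw is right. Finishing the lateral shift.

Request:
{"name": "play_rows", "arguments": {"commands": [{"offset": [0.0065,-0.0115,0],"twist": 0},{"offset": [0.0063,-0.0113,0],"twist": 0},{"offset": [0,0,0.02],"twist": 0},{"offset": [0,0,0],"twist": 0},{"offset": [0,0,0],"twist": 0}]}}

```text
time: 17.45
tool_pos: [597.6, -224.9, 416.6]
tcp_rot: [3.141, -0.001, -2.918]
contact_force: [0.5, 0.4, -1.5]
grip_width: 55.7
```

```bash
python3 - <<'E' | tail -14
from e import *
o,im=shot('wrist','w17');print(o['time'],o['contact_force'],o['tool_pos'],o['tcp_rot'],o['grip_width'])
C=wcam('w17')
for n in P: print(n,proj(C,P[n])[0].round(0))
u=np.array([.975,.2215]);c=np.array([583.1,-226.9]); d=o['tool_pos'][:2]-c; print('s,lat',d@u,d@[-u[1],u[0]])
E
```

```text
17.45 [ 0.49469636  0.40165814 -1.52555913] [ 597.62566341 -224.93850499  416.62216764] [ 3.14089898e+00 -7.28944954e-04 -2.91845686e+00] 55.73781741680459
topL [301. 285.]
topR [348. 286.]
botL [305. 121.]
botR [343. 122.]
screw [325. 273.]
ledOutL [273. 104.]
ledOutR [371. 103.]
ledInR [368. 123.]
ledInL [271. 124.]
baseR [372. 262.]
baseBR [379.  85.]
baseBL [267.  85.]
s,lat 14.596992967245152 -1.3049768102569994
```

View pics/w17.png

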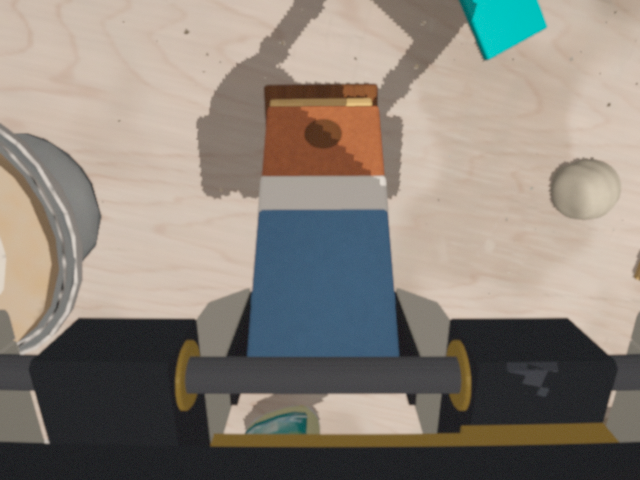

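The tile is centred over the easel: the ledge mid-column is 321 and the tile's is 323. Descending to about 25 mm above contact.

Request:
{"name": "play_rows", "arguments": {"commands": [{"offset": [0,0,0.03],"twist": 0},{"offset": [0,0,0.035],"twist": 0},{"offset": [0,0,0.03],"twist": 0},{"offset": [0,0,0.018],"twist": 0},{"offset": [0,0,0],"twist": 0}]}}

```text
time: 18.0
tool_pos: [597.4, -224.2, 301.5]
tcp_rot: [3.139, -0.003, -2.918]
contact_force: [0.5, -0.3, -1.4]
grip_width: 55.6
```

Request:
{"name": "play_rows", "arguments": {"commands": [{"offset": [0,0,0],"twist": 0},{"offset": [0,0,0],"twist": 0}]}}

```text
time: 18.2
tool_pos: [598.3, -224.7, 305.8]
tcp_rot: [-3.139, 0.003, -2.918]
contact_force: [-0.4, 0.5, -2.5]
grip_width: 55.6
```

```bash
python3 - <<'E' | tail -3
from e import *
o,im=shot('wrist','w18');print(o['time'],o['contact_force'],o['tool_pos'],o['tcp_rot'],o['grip_width'])
u=np.array([.975,.2215]);c=np.array([583.1,-226.9]); d=o['tool_pos'][:2]-c; print('s,lat',d@u,d@[-u[1],u[0]])
o,im=shot('scene','s18')
cv2.imwrite('pics/s18z.png',cv2.resize(im[150:300,260:460,::-1],None,fx=3.8,fy=3.8,interpolation=cv2.INTER_CUBIC))
E
```

```text
baseBL [ 513.6 -293.5   12.4] [0.2 0.2]
18.2 [-0.37930042  0.49748849 -2.47882741] [ 598.33027113 -224.66493952  305.80050888] [-3.13934745e+00  2.79869610e-03 -2.91793342e+00] 55.560944569635666
s,lat 15.344580246802112 -1.1943210875151715
```

View pics/w18.png

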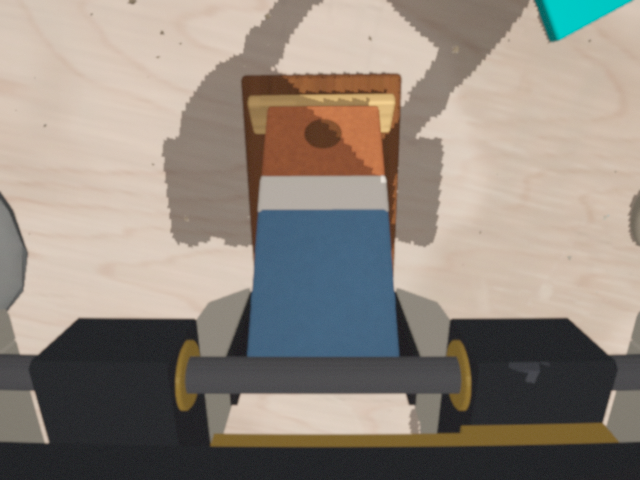

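View pics/s18z.png

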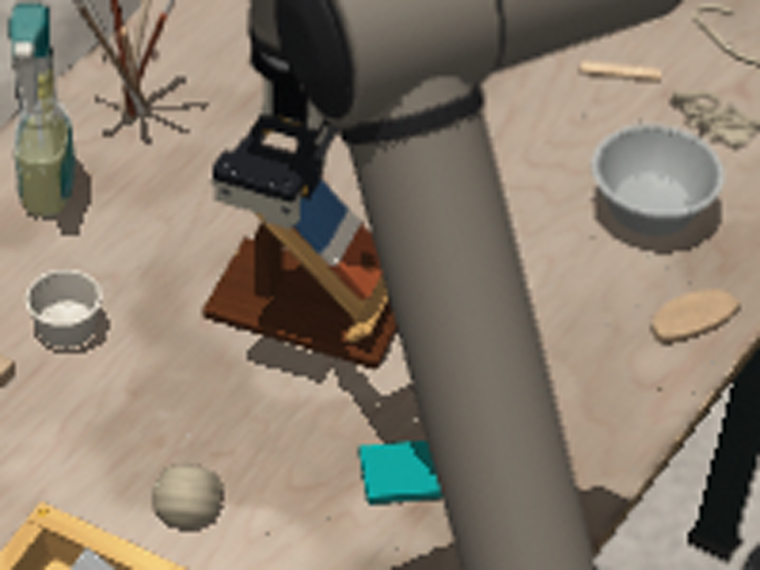

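Request:
{"name": "play_rows", "arguments": {"commands": [{"offset": [0,0,0.008],"twist": 0},{"offset": [0,0,0.008],"twist": 0},{"offset": [0,0,0.004],"twist": 0},{"offset": [0,0,0],"twist": 0},{"offset": [0,0,0],"twist": 0}]}}

```text
time: 18.8
tool_pos: [597.8, -224.5, 283.4]
tcp_rot: [3.141, -0.0, -2.918]
contact_force: [-0.1, -0.7, -2.1]
grip_width: 55.6
```

Request:
{"name": "play_rows", "arguments": {"commands": [{"offset": [0,0,0.003],"twist": 0},{"offset": [0,0,0],"twist": 0},{"offset": [0,0,0],"twist": 0}]}}

```text
time: 19.1
tool_pos: [597.8, -224.4, 280.7]
tcp_rot: [3.142, 0.0, -2.918]
contact_force: [0.2, -0.4, -1.0]
grip_width: 55.8
```

```bash
python3 - <<'E' | tail -3
from e import *
o,im=shot('wrist','w19');print(o['time'],o['contact_force'],o['tool_pos'],o['tcp_rot'],o['grip_width'])
u=np.array([.975,.2215]);c=np.array([583.1,-226.9]); d=o['tool_pos'][:2]-c; print('s,lat',d@u,d@[-u[1],u[0]])
E
```

```text
baseBL [ 513.6 -293.5   12.4] [0.2 0.2]
19.1 [ 0.24192306 -0.3653969  -1.03511562] [ 597.79489353 -224.4329775   280.72815879] [ 3.14156185e+00  1.04541327e-04 -2.91806004e+00] 55.80658046753351
s,lat 14.87396667889053 -0.8495719788529525
```

View pics/w19.png

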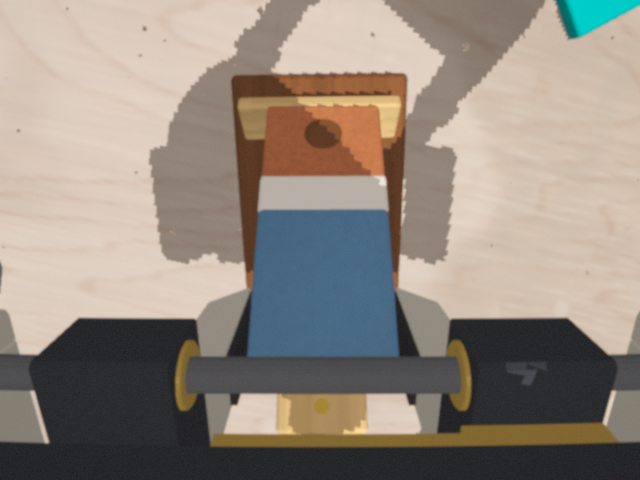

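Request:
{"name": "play_rows", "arguments": {"commands": [{"offset": [0,-0.001,0.002],"twist": 0},{"offset": [0,0,0.001],"twist": 0},{"offset": [0,0,0],"twist": 0},{"offset": [0,0,0],"twist": 0}]}}

```text
time: 19.55
tool_pos: [598.2, -225.4, 278.0]
tcp_rot: [-3.141, 0.001, -2.918]
contact_force: [1.8, 0.6, 0.7]
grip_width: 56.0
```

Request:
{"name": "play_rows", "arguments": {"commands": [{"offset": [0,0,0.002],"twist": 0},{"offset": [0,0,0],"twist": 0},{"offset": [0,0,0],"twist": 0}]}}

```text
time: 19.85
tool_pos: [598.7, -225.2, 277.0]
tcp_rot: [-3.14, 0.003, -2.918]
contact_force: [3.6, 2.7, 5.7]
grip_width: 55.7
```

The foot touches the ledge where predicted (TCP z about 277.5). Sliding along the ledge slope into the rest.

Request:
{"name": "play_rows", "arguments": {"commands": [{"offset": [-0.002,0,0.0015],"twist": 0},{"offset": [0,0,0],"twist": 0},{"offset": [-0.001,0,0.001],"twist": 0},{"offset": [0,0,0],"twist": 0},{"offset": [0,0,0],"twist": 0}]}}

```text
time: 20.35
tool_pos: [601.6, -224.7, 274.3]
tcp_rot: [-3.14, 0.002, -2.918]
contact_force: [4.3, 1.2, 6.3]
grip_width: 55.9
```

Request:
{"name": "play_rows", "arguments": {"commands": [{"offset": [-0.001,0,0.001],"twist": 0},{"offset": [0,0,0],"twist": 0},{"offset": [0,0,0],"twist": 0}]}}

```text
time: 20.65
tool_pos: [602.5, -224.5, 273.2]
tcp_rot: [-3.14, 0.002, -2.918]
contact_force: [3.3, 1.9, 5.5]
grip_width: 56.0
```

```bash
python3 - <<'E' | tail -3
from e import *
o,im=shot('wrist','w20');print(o['time'],o['contact_force'],o['tool_pos'],o['tcp_rot'],o['grip_width'])
u=np.array([.975,.2215]);c=np.array([583.1,-226.9]); d=o['tool_pos'][:2]-c; print('s,lat',d@u,d@[-u[1],u[0]])
E
```

```text
baseBL [ 513.6 -293.5   12.4] [0.2 0.2]
20.65 [3.31226884 1.93543804 5.48057871] [ 602.51966318 -224.47638384  273.24496886] [-3.14011660e+00  2.42378587e-03 -2.91782804e+00] 55.95336776600777
s,lat 19.471002579720903 -1.9384296425548198
```

View pics/w20.png

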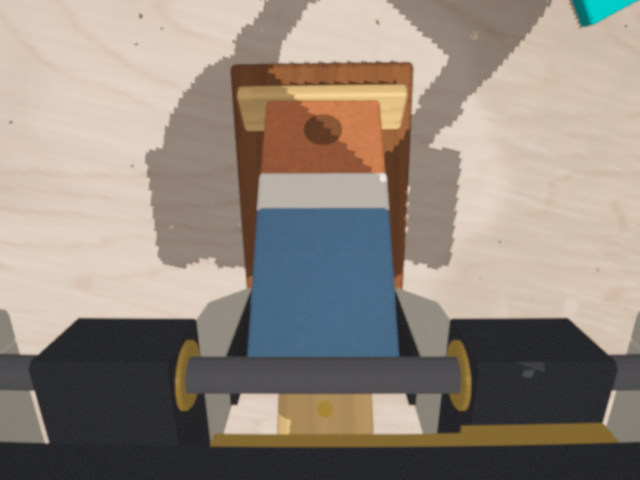

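Request:
{"name": "play_rows", "arguments": {"commands": [{"offset": [-0.0015,0,0.0015],"twist": 0},{"offset": [0,0,0],"twist": 0},{"offset": [0,0,0],"twist": 0}]}}

```text
time: 21.0
tool_pos: [603.1, -224.4, 273.0]
tcp_rot: [-3.14, 0.0, -2.918]
contact_force: [-4.5, 1.1, 15.5]
grip_width: 55.9
```

Request:
{"name": "play_rows", "arguments": {"commands": [{"offset": [-0.0015,0,0.0015],"twist": 0},{"offset": [0,0,0],"twist": 0},{"offset": [0,0,0],"twist": 0}]}}

```text
time: 21.3
tool_pos: [603.6, -224.3, 272.8]
tcp_rot: [-3.14, -0.002, -2.918]
contact_force: [-12.9, 2.8, 24.7]
grip_width: 55.3
```

Rest contact is clear: about 26 N square to the rest plus 8 N from the ledge. I'll ease the pressure and look.

Request:
{"name": "play_rows", "arguments": {"commands": [{"offset": [0.002,0,-0.002],"twist": 0},{"offset": [0,0,0],"twist": 0},{"offset": [0,0,0],"twist": 0}]}}

```text
time: 21.6
tool_pos: [603.0, -224.5, 272.9]
tcp_rot: [-3.14, 0.002, -2.918]
contact_force: [-1.7, 0.2, 12.5]
grip_width: 55.8
```

```bash
python3 - <<'E' | tail -3
from e import *
o,im=shot('wrist','w21');print(o['time'],o['contact_force'],o['tool_pos'],o['tcp_rot'],o['grip_width'])
o,im=shot('scene','s21')
cv2.imwrite('pics/s21z.png',cv2.resize(im[150:300,260:460,::-1],None,fx=3.8,fy=3.8,interpolation=cv2.INTER_CUBIC))
E
```

```text
baseBR [ 492.2 -198.5    9.6] [0.15 0.15]
baseBL [ 513.6 -293.5   12.4] [0.2 0.2]
21.6 [-1.70288414  0.20742205 12.46512669] [ 603.02856012 -224.5038976   272.93964542] [-3.14004695e+00  1.59763370e-03 -2.91813875e+00] 55.83560631791981
```

View pics/w21.png

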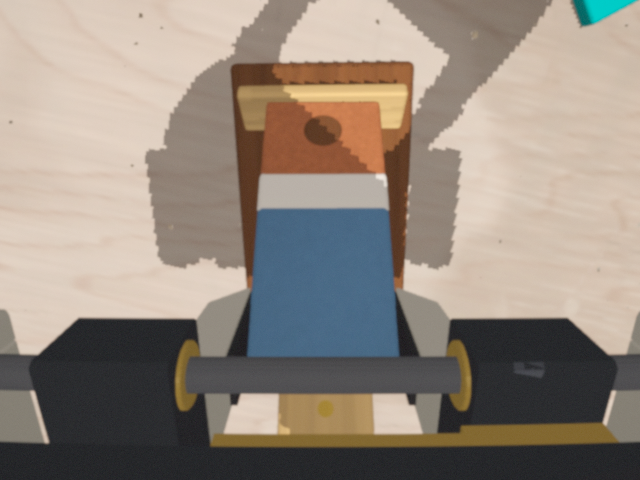

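View pics/s21z.png

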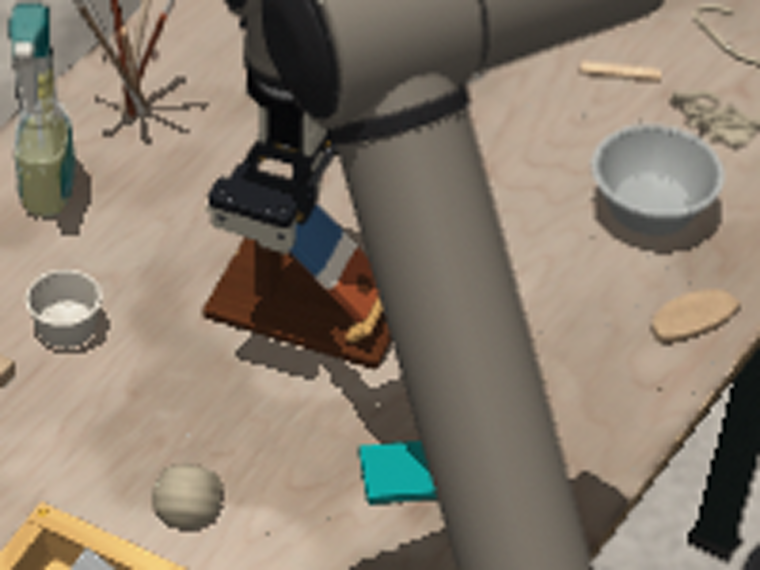

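Tilt reads 45°, the foot is on the ledge and the tile is centred. Releasing.

Request:
{"name": "play_rows", "arguments": {"commands": [{"offset": [0,0,0],"twist": 0},{"offset": [0,0,0],"twist": 0},{"offset": [0,0,0],"twist": 0},{"offset": [0,0,0],"twist": 0},{"offset": [0,0,0],"twist": 0}], "jaw": 20}}

```text
time: 22.2
tool_pos: [602.8, -224.3, 270.7]
tcp_rot: [3.141, -0.001, -2.918]
contact_force: [0.7, -0.7, 0.2]
grip_width: 84.3
```

Request:
{"name": "play_rows", "arguments": {"commands": [{"offset": [0,0,0],"twist": 0},{"offset": [0,0,0],"twist": 0}]}}

```text
time: 22.4
tool_pos: [602.9, -224.3, 271.1]
tcp_rot: [3.141, -0.0, -2.918]
contact_force: [0.2, -0.3, -0.2]
grip_width: 84.9
```

```bash
python3 - <<'E' | tail -2
from e import *
o,im=shot('wrist','w22');print(o['time'],o['contact_force'],o['tool_pos'],o['tcp_rot'],o['grip_width'])
E
```

```text
baseBL [ 513.6 -293.5   12.4] [0.2 0.2]
22.4 [ 0.16844279 -0.31315414 -0.23795207] [ 602.87699822 -224.31041684  271.06624399] [ 3.14139539e+00 -1.44183691e-04 -2.91809417e+00] 84.89620443857413
```

View pics/w22.png

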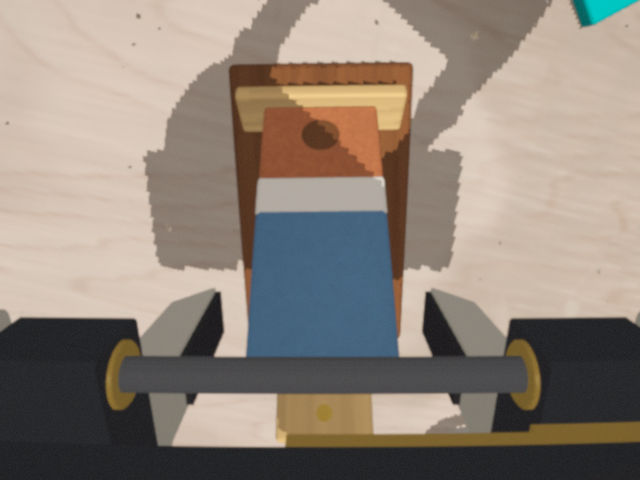

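Released, and the tile stays. Retreating straight up, then looking again.

Request:
{"name": "play_rows", "arguments": {"commands": [{"offset": [0,0,-0.02],"twist": 0},{"offset": [0,0,-0.035],"twist": 0},{"offset": [0,0,-0.04],"twist": 0},{"offset": [0,0,-0.04],"twist": 0},{"offset": [0,0,-0.015],"twist": 0}]}}

```text
time: 22.95
tool_pos: [603.0, -224.3, 426.3]
tcp_rot: [-3.137, 0.006, -2.918]
contact_force: [-0.3, -0.0, 1.7]
grip_width: 84.7
```

Request:
{"name": "play_rows", "arguments": {"commands": [{"offset": [-0.02,0.02,0],"twist": 0},{"offset": [-0.04,0.04,0],"twist": 0},{"offset": [0,0.04,0],"twist": 0},{"offset": [0,0,0],"twist": 0},{"offset": [0,0,0],"twist": 0}]}}

```text
time: 23.45
tool_pos: [635.7, -118.2, 421.5]
tcp_rot: [-3.141, 0.0, -2.916]
contact_force: [-0.7, -1.2, 0.2]
grip_width: 84.7
```

```bash
python3 - <<'E' | tail -2
from e import *
o,im=shot('wrist','w23');print(o['time'],o['contact_force'],o['tool_pos'],o['tcp_rot'],o['grip_width'])
E
```

```text
baseBL [ 513.6 -293.5   12.4] [0.2 0.2]
23.45 [-0.71848064 -1.2116449   0.16805335] [ 635.7175265  -118.23691144  421.45502108] [-3.14113708e+00  6.70144171e-05 -2.91621176e+00] 84.73041227871502
```

View pics/w23.png

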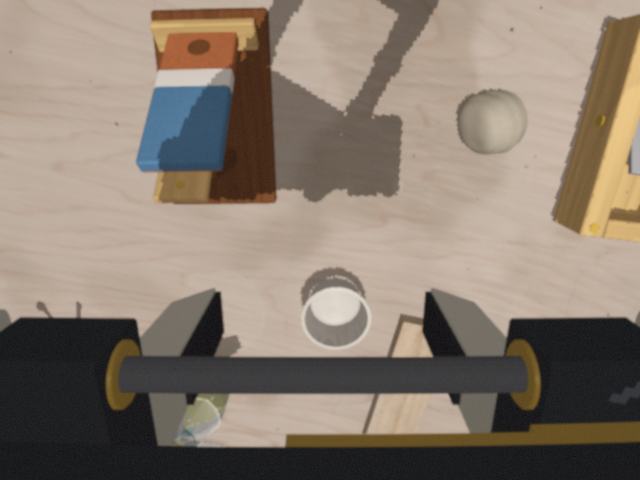

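Request:
{"name": "play_rows", "arguments": {"commands": [{"offset": [0.03,0.03,0],"twist": 0},{"offset": [0.03,0.03,0],"twist": 0},{"offset": [0,0,0],"twist": 0},{"offset": [0,0,0],"twist": 0},{"offset": [0,0,0],"twist": 0}]}}

```text
time: 24.0
tool_pos: [564.6, -75.2, 421.7]
tcp_rot: [-3.14, 0.002, -2.92]
contact_force: [1.0, 0.5, -0.5]
grip_width: 84.4
```

```bash
python3 - <<'E' | tail -2
from e import *
o,im=shot('wrist','w24');print(o['time'],o['contact_force'],o['tool_pos'],o['tcp_rot'],o['grip_width'])
for n,(y,x) in (('w23',(0,120)),('w24',(60,30))):
    i=cv2.imread(f'pics/{n}.png')[y:y+220,x:x+200]; cv2.imwrite(f'pics/{n}z.png',cv2.resize(i,None,fx=2.7,fy=2.7,interpolation=cv2.INTER_CUBIC))
_,im=shot('top','t24'); i=im[190:290,310:430,::-1]; cv2.imwrite('pics/t24z.png',cv2.resize(i,None,fx=5,fy=5,interpolation=cv2.INTER_CUBIC))
_,im=shot('scene','s24'); i=im[180:280,280:420,::-1]; cv2.imwrite('pics/s24z.png',cv2.resize(i,None,fx=5,fy=5,interpolation=cv2.INTER_CUBIC))
E
```

```text
baseBL [ 513.6 -293.5   12.4] [0.2 0.2]
24.0 [ 1.02904745  0.5496383  -0.45683605] [564.61558447 -75.18620668 421.74921911] [-3.14044327e+00  1.71484798e-03 -2.91952539e+00] 84.35045656646807
```

View pics/w23z.png

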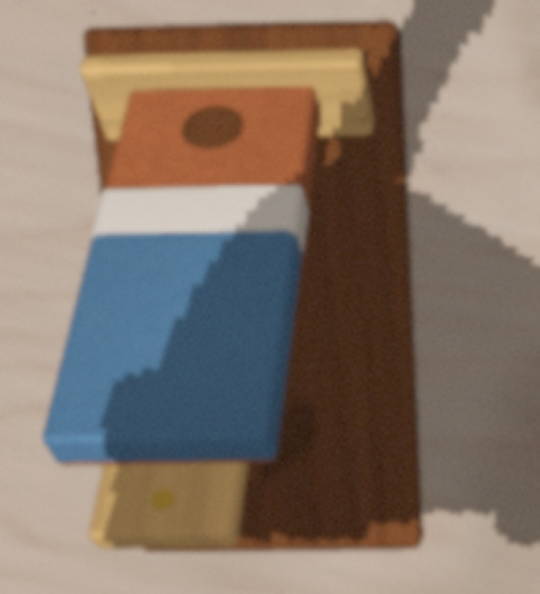

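View pics/w24z.png

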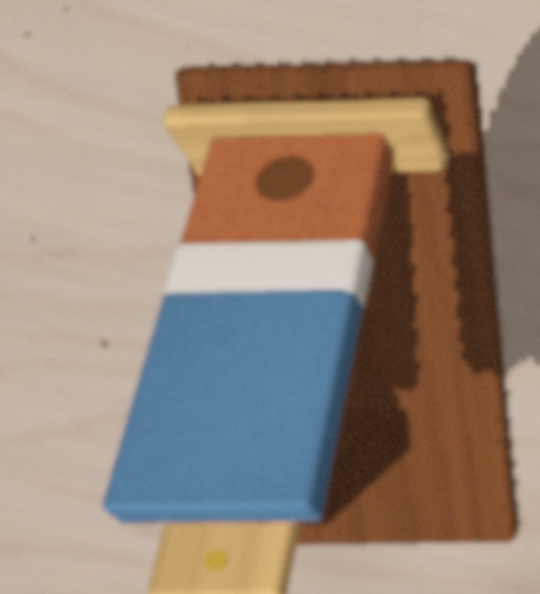

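View pics/t24z.png

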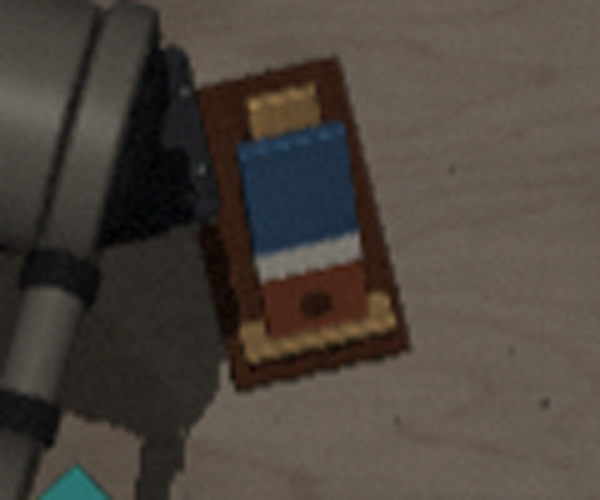

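View pics/s24z.png

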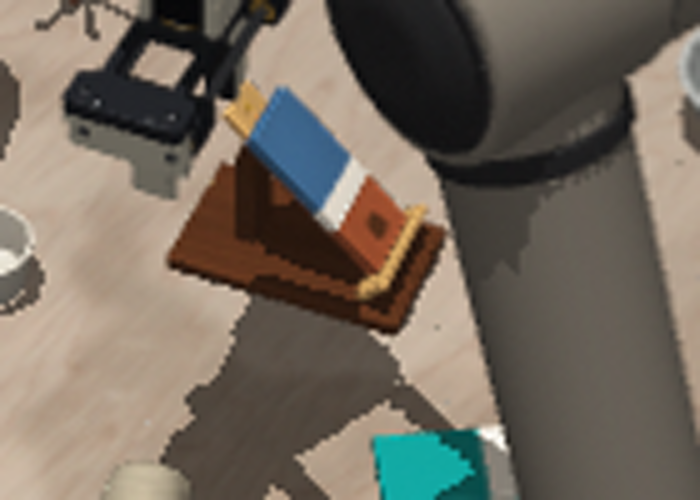

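```bash
python3 - <<'E' | tail -9
from e import *
A,B=wcam('w23'),wcam('w24')
fa=lambda p:(p[0]/2.7+120,p[1]/2.7); fb=lambda p:(p[0]/2.7+30,p[1]/2.7+60)
u=np.array([.975,.2215,0]);l=np.array([-.2215,.975,0]);z=np.array([0,0,1.]);c=np.array([583.1,-226.9,78.7])
X=(u+z)/2**.5;N=(-u+z)/2**.5; seat=c-10*X+6*N
print('seat',seat)
for n,a,b in [('disc',(212,127),(286,178)),('bandL',(93,236),(163,294)),('bandR',(304,234),(358,291)),('footL',(132,90),(213,138)),('footR',(314,90),(387,136)),('screw',(162,499),(217,560)),('topL',(47,437),(107,503)),('topR',(277,440),(316,503))]:
    p,r=tri([(A,fa(a)),(B,fb(b))]); d=p-seat; print(n,'x,y,z in seat',(d@X).round(1),(d@l).round(1),(d@N).round(1),np.round(r,1))
E
```

```text
seat [ 572.06913421 -229.40598643   75.87157288]
disc x,y,z in seat -47.8 -3.6 5.6 [0.2 0.2]
bandL x,y,z in seat -3.5 -29.8 6.7 [0.2 0.2]
bandR x,y,z in seat -3.6 27.7 6.9 [0.4 0.4]
footL x,y,z in seat -63.6 -29.7 6.5 [0. 0.]
footR x,y,z in seat -66.7 23.9 3.3 [0.2 0.2]
screw x,y,z in seat 74.2 -1.7 -5.7 [0.2 0.2]
topL x,y,z in seat 62.2 -29.5 4.2 [0.1 0.1]
topR x,y,z in seat 62.1 26.8 3.1 [0.6 0.6]
```

Run:
```python
from h import *
C=wcam('w23'); print('ball',onz(C,[(493,121)],18).round(0),'pot',onz(C,[(336,318)],40).round(0), onz(cam('top'),[(279,250)],18).round(0),onz(cam('top'),[(314,175)],40).round(0))
a=cv2.imread('pics/top0.png').astype(int);b=cv2.imread('pics/t24.png').astype(int)
for n,(x,y,r) in dict(pot=(314,175,14),ball=(279,250,12),bowl=(480,303,24)).items(): print(n,abs(a-b)[y-r:y+r,x-r:x+r].mean().round(1))
from plant import ticket
print(ticket.close_job())
```

```text
ball [[537.  14.  18.]] pot [[746. -81.  40.]] [[537.  15.  18.]] [[742. -81.  40.]]
pot 8.9
ball 30.0
bowl 6.6
the job is handed in; nothing more can be done
None
```

The tile is on the easel and the job is handed in, with the robot clear of everything and about 24 s of the 59 s used.

**What I did**
- **Press:** I pressed the foot down to its stop, where the force rose to 26 N.
- **Grasp:** I gripped the raised tile across its width near the glazed end and lifted it without slip.
- **Turn in the grip:** The tool cannot tilt, so I nudged the foot against the tray's far outer wall (at most 11 N). That turned the tile from 25° to about 46.6° in the pads.
- **Place:** I lowered it until the foot met the ledge, slid it against the rest until the force showed contact, eased off, released and withdrew straight up.

**Last checks**
- **Seating:** In two wrist views the foot edge is at about -65 mm along the slope and the glazed face 3–7 mm above the seat point (6 expected).
- **Centring:** The tile sits within about 1–2 mm of the rest's centre line and 1° of its direction.
- **Bystanders:** The clay ball and white pot measure in the same place as at the start, within 1 and 4 mm. The bowl was never approached.

**Small disagreements**
- **Tile length:** It measured 2–3 mm short, and the disc about 17–18 mm from the foot end instead of 15.
- **Tilt on the rocker:** The first views read 22–26° for the tipped tile, against the stated 25°.
- **Overhead comparison:** The before/after picture changed at the ball (mean difference 30). I put that down to the arm and its shadow, because the wrist view puts the ball where it was.

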